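Load the sharpening plate into the honing base

TASK

Get the honing base ready for sharpening: swing the brass keeper clear of the slot, slide the loose steel sharpening plate under the rails until it sits fully home against the end stop, then swing the keeper shut behind it so the plate cannot slip out. Leave the press weight, the crepe rubber and the sanding block beside it where they are.

Things in the scene. Friction and masses are not known exactly. Their poses are not given: they have to be found in the camera images.
- honing_base: Fixed plywood board on feet, 112 x 330 mm, top face 28 mm above the bench. y axis: along the board, the way the plate slides in; x: across, away from the robot; z up. Origin: on the bench at the board's open (right) end, on the slot's centre line; the board spans x -60 to +52 mm. Open towards the robot up to y = 194 mm; then the slot between two rails up to the end stop at y = 310 mm.
- fence (a point): Point on the inner face of the aluminium fence, at the board's top: x = +31.2, y = 80 mm of honing_base. The fence runs straight along y from 4 to 138 mm, 10 mm high and 10 mm thick, on the side away from the robot, in line with the inner face of the slot's far rail.
- plate: Loose sharpening plate: plain grey steel slab 120 mm long (its y), 60 mm wide (its x), 10 mm thick, 0.3 to 0.6 kg, lying flat and a little askew on the open part of the honing base, off the fence. Origin: centre of its underside. Both ends are alike. Friction on the board about 0.5 to 0.7.
- plate_home (a point): Point on the board's top where the centre of the plate's underside lies when the plate is fully home, touching the end stop (y = 250 mm of honing_base). The plate's trailing end is then at y = 190 mm, 4 mm outside the rails. Axes as honing_base.
- slot_mouth (a point): Middle of the slot's mouth on the board's top (y = 194 mm of honing_base; axes the same). The two rails stand 62.4 mm apart and 15 mm over the board; each has a lip reaching 5 mm inward over the plate, its underside 12 mm over the board. The inner corners at the mouth are bevelled as a lead-in; end stop 15 mm high.
- keeper_pivot (a point): Foot of the keeper's upright pivot on the board's top, at x = +42.2, y = 182 mm of honing_base: between the fence and the far rail. Axes as honing_base.
- keeper (a joint): Brass turn-button at the mouth, 12 mm wide, 10 mm high, 34 mm from pivot to tip. Angle in rad: 0 = shut (end of travel), pointing along honing_base -x across the mouth, 2 mm behind a plate that is home. Grows counterclockwise seen from above: 1.57 points along -y, clear; the plate passes from 1.5 up; end of travel 1.65. Stays where left; takes 1.5 N at the knob; the plate cannot push it open.
- keeper_knob (a point): The keeper's dark wooden knob: upright, round, 16 mm across, 24 mm from the pivot towards the tip, from 10 to 42 mm above the board's top. This point is on its axis, 30 mm above the board.
- crepe_rubber: Block of crepe rubber, 42 x 60 x 18 mm, lying on the bench to the right of the grey box beyond the honing base. Origin: centre of its underside.
- weight: Square steel press weight with a leather top, 62 x 62 x 51 mm, 0.9 kg, standing beyond the honing base. Origin: centre of its underside.
- sanding_block: Beech sanding block, 35 x 86 x 27 mm, lying on the bench beyond the crepe rubber. Origin: centre of its underside.

How it is judged:
By the outcome, as a careful person would: the job done as asked, in the order asked, and still so for the second after the job is handed in, with the robot touching nothing.
It also fails if it takes over 70 s, if anything falls off the work surface, if the arm or the gripper's body presses on something with over 40 N, if the wrist force passes 120 N, or if a joint passes its speed limit or range.

ROBOT

A 6-joint arm with a two-finger parallel gripper is mounted at the origin on the work surface; the furniture and walls round the work are solid. World frame = base frame: x ahead of the robot, y to its left, z up, the work surface at z = 0. Lengths are in m, angles in rad, forces in N, time in s.
With the tool pointing down it reaches from about 0.35 to 0.925 m from the base axis. Payload 6.4 kg.
Tool frame: the origin (TCP) lies midway between the tips of the shut fingers; the grasp point (between the pads) lies robot.pinch_z behind it (robot.pinch_z is the distance from the TCP to the grasp point, in m); y points along the fingers, x is the direction in which the jaws open and shut, and the axes are right-handed (so a half turn about y gives the same grasp; the last joint's range is limited). The gripper opens to 85 mm and grips with 20 to 120 N. Pads are 22 mm wide; open, the fingers measure 114 mm over their backs; the gripper's body (76 mm by 85 mm) begins 54 mm behind the grasp point. The pads swing forward as they close: fully open they stand 13 mm farther back than shut.
Start: joints at [-1.48, 0.245, 1.558, -0, 1.339, -0.174], TCP at [0.17, -0.627, 0.231] pointing down, gripper open.
Joint ranges: [-3.13, 3.13], [-1.02, 2.26], [0.13, 2.54], [-0.95, 4.09], [0.21, 2.88], [-2.74, 2.74]. Speed limits (rad/s): [2.57, 2.57, 3.14, 3.14, 3.14, 3.14].

INTERFACE

Orientations are given as a 3x3 rotation matrix whose columns are the frame's x, y, z axes.
In Python, from bench import robot gives the robot as it stands. The module is installed in compiled form; this text tells all that it offers.
- The arm moves only by the tool apply_moves, never from a script. Its argument "rows" is a list of rows, each an object with "offset": the shift along the tool's x, y, z in mm, a list of three; "turn": the turn about the tool's y in rad; "gripper": the finger opening in mm, from 0 to 85.4. A call has 1 to 5 rows; each row is the pose to reach, as a shift and turn from the pose commanded when the call began, along the tool's axes at that moment; what a row does not reach only later rows make up. A row lasts 1/10 s, in which the tool goes at most 50 mm and 8.59 degrees, less where a joint would pass 70% of its speed; a pose out of reach is approached as far as the arm can. A call with a gripper value outside its range is refused whole. The fingers move at their own pace and stop on an object; the grip force is fixed at half the most. Time passes only in rows, so rows that repeat a pose let the fingers close. It gives the time, the measured TCP pose, the force and the opening at its end, in the units of the state.
- robot.get_state(): the state, without advancing time (a new reading comes with each control period).
- robot.snapshot(name): name is "side" or "top"; returns a dict with "img" (400x640x3 uint8, red, green, blue), "depth" (400x640 float32, m along the optical axis (not along the pixel's ray), 0 where there is no reading), "mtx" (3x3 intrinsics, pixels), "view" (4x4, takes a point from world to camera coordinates). Camera axes: x right, y up, looking along -z (the intrinsics and any distortion apply to the point x, -y, -z); pixel columns grow to the right and rows downward; lengths in m; the calibration is good to about 2 mm. A picture is of the moment at which its call begins.
- robot.job_done(): hands the job in, once; it reports no verdict.
The state is a dict: "time_s": time; "joints": joint angles; "joint_velocities": joint speeds; "joint_efforts": joint torques, N m; "position": TCP position; "tcp_rot": TCP orientation; "contact_force": force on the tool from outside, world axes, zero at the start; "wrist_torque": the same for the moment, N m; "opening": finger opening in m.
Only numpy, scipy, OpenCV 4.12 (cv2) and the standard library are available. Lean on these libraries where they do the work, as an engineer would, in place of code of your own. Each camera call takes 0.05 s, during which the arm holds its last target.

## Working session

There is one attempt and no reset: what is moved stays moved. The work goes in short steps, Python scripts to look and compute and a tool call to move; the robot and the scene stay as the last step left them, time stands still between calls to the robot, and variables do not carry over. Pictures are saved under pics/ and viewed, and the job is handed in when it is done.

Besides the shell and the picture viewer there is one more tool, called after "Request:" as a command line: name --argument value ..., lists and objects as JSON in quotes. apply_moves: Moves the arm, as the interface text tells. Its arguments: {"type":"object","properties":{"rows":{"type":"array","items":{"type":"object","properties":{"offset":{"type":"array","items":{"type":"number"}},"turn":{"type":"number"},"gripper":{"type":"number"}}}}},"required":["rows"]}

```bash
mkdir -p pics; ls; cat > h.py <<'E'
import numpy as np,cv2
from bench import robot
def snap(n,fn):
    s=robot.snapshot(n); cv2.imwrite('pics/'+fn,s['img'][:,:,::-1]); np.savez('/tmp/'+n,**s); return s
def pt(s,u,v,z=None):
    K=s['mtx'];V=s['view'];R=V[:3,:3];t=V[:3,3]
    d=np.array([(u-K[0,2])/K[0,0],-(v-K[1,2])/K[1,1],-1.0])
    C=-R.T@t; w=R.T@d
    if z is None: return C+w*s['depth'][int(round(v)),int(round(u))]
    return C+w*(z-C[2])/w[2]
def proj(s,P):
    p=s['view'][:3,:3]@np.asarray(P,float)+s['view'][:3,3]
    K=s['mtx'];return np.array([K[0,0]*p[0]/-p[2]+K[0,2],K[1,1]*p[1]/p[2]*1+K[1,2]])
E
python3 - <<'E'
from h import *
np.set_printoptions(precision=4,suppress=True)
for n in ['top','side']:
    s=snap(n,n+'1.png'); print(s['mtx'],s['view'],[k for k in s])
print(robot.get_state(),robot.pinch_z)
E
```

```text
pics
[[457.6846   0.     315.7058]
 [  0.     457.6846 198.4165]
 [  0.       0.       1.    ]] [[-0.0084 -0.9999  0.0057  0.1763]
 [ 0.9926 -0.0076  0.121  -0.4774]
 [-0.1209  0.0067  0.9926 -1.0648]
 [ 0.      0.      0.      1.    ]] ['img', 'depth', 'mtx', 'view']
[[438.3169   0.     322.7985]
 [  0.     438.3169 196.947 ]
 [  0.       0.       1.    ]] [[-0.9998 -0.0196 -0.0011  0.4905]
 [ 0.0122 -0.6636  0.748   0.0662]
 [-0.0154  0.7478  0.6638 -1.0186]
 [ 0.      0.      0.      1.    ]] ['img', 'depth', 'mtx', 'view']
{'time_s': 0.1, 'joints': array([-1.4801,  0.2458,  1.5589,  0.    ,  1.3387, -0.1741]), 'joint_velocities': array([ 0.    , -0.0026, -0.0036,  0.0005, -0.0003, -0.0004]), 'joint_efforts': array([ -0.0001, -43.067 , -32.7129,  -0.0001,   0.0028,  -0.    ]), 'position': array([ 0.1701, -0.6268,  0.2303]), 'tcp_rot': array([[ 0.2617, -0.0001,  0.9651],
       [-0.9651,  0.0018,  0.2617],
       [-0.0017, -1.    ,  0.0003]]), 'contact_force': array([0.2061, 0.1353, 0.7636]), 'wrist_torque': array([-0.0093, -0.0203,  0.0384]), 'opening': 0.08533606933319332} 0.0187
```

View images.

View pics/top1.png

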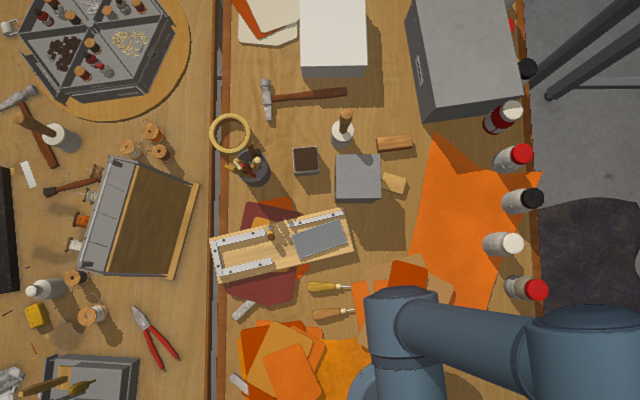

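View pics/side1.png

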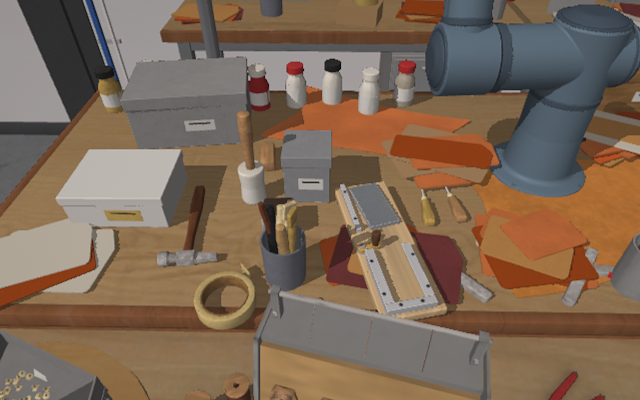

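```bash
python3 - <<'E'
from h import *
s=cv2.imread('pics/top1.png');cv2.imwrite('pics/top1z.png',cv2.resize(s[190:300,200:365],None,fx=4.8,fy=4.8,interpolation=cv2.INTER_CUBIC))
s=cv2.imread('pics/side1.png');cv2.imwrite('pics/side1z.png',cv2.resize(s[170:325,320:460],None,fx=3.8,fy=3.8,interpolation=cv2.INTER_CUBIC))
E
```

```text
(no output)
```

View pics/top1z.png

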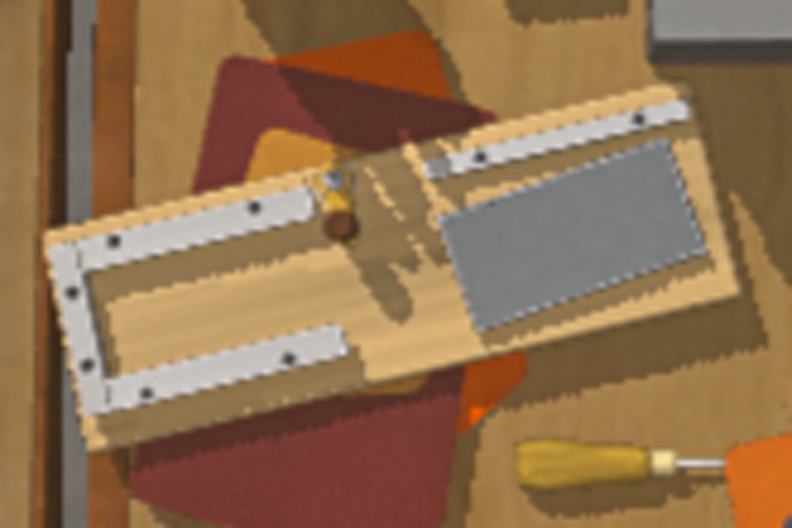

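View pics/side1z.png

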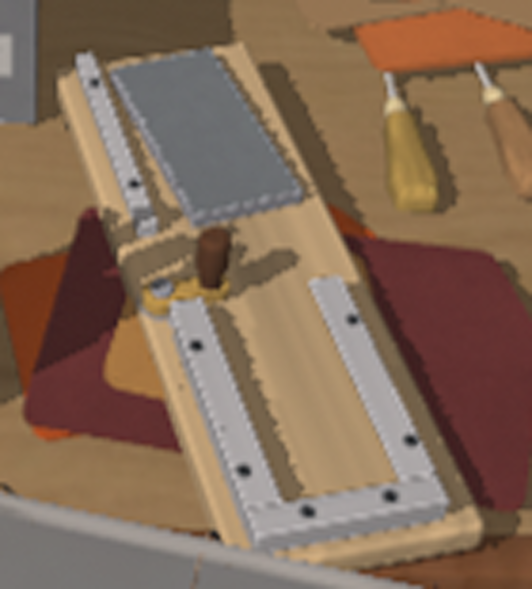

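```bash
cat > fit.py <<'E'
from h import *
from scipy.optimize import least_squares
np.set_printoptions(precision=4,suppress=True)
T=dict(np.load('/tmp/top.npz'));S=dict(np.load('/tmp/side.npz'))
t=lambda u,v,z:pt(T,200+(u+.5)/4.8-.5,190+(v+.5)/4.8-.5,z)[:2]
q=lambda u,v,z:pt(S,320+(u+.5)/3.8-.5,170+(v+.5)/3.8-.5,z)[:2]
L=[((52,330),t(43,232,.028)),((-60,330),t(92,450,.028)),((-60,0),t(740,292,.028)),((52,0),t(685,85,.028)),
 ((-31.2,194),t(343,328,.043)),((-31.2,310),t(108,380,.043)),((31.2,310),t(82,270,.043)),
 ((31.2,4),t(692,115,.038)),((41.2,4),t(685,98,.038)),
 ((-31.2,194),q(312,283,.043)),((31.2,310),q(278,503,.043)),((-31.2,310),q(395,480,.043)),((52,0),q(60,80,.028)),((-60,0),q(245,45,.028)),((31.2,4),q(92,53,.038))]
b=np.array([l[0] for l in L])/1e3;w=np.array([l[1] for l in L])
def fit(b,w):
    f=lambda p:(b@np.array([[np.cos(p[2]),np.sin(p[2])],[-np.sin(p[2]),np.cos(p[2])]])+p[:2]-w)
    r=least_squares(lambda p:f(p).ravel(),[0.4,-.1,0.],loss='soft_l1',f_scale=.002);return r.x,f(r.x)*1e3
if __name__=='__main__':
    for nm,sl in [('all',slice(0,15)),('top',slice(0,9)),('side',slice(9,15))]:
        p,r=fit(b[sl],w[sl]);print(nm,p);print(r.round(1).tolist())
    p,_=fit(b,w)
    R=np.array([[np.cos(p[2]),-np.sin(p[2])],[np.sin(p[2]),np.cos(p[2])]])
    B=lambda x:((x-p[:2])@R*1e3).round(1)
    print('plate top',[B(t(*c,.038)) for c in [(440,218),(662,142),(705,248),(480,328)]])
    print('plate side',[B(q(*c,.038)) for c in [(110,70),(210,48),(303,190),(195,215)]])
    print('knob top',B(t(340,218,.070)),B(q(215,236,.070)))
E
python3 fit.py
```

```text
all [0.4128 0.0967 0.2282]
[[2.0, 3.6], [-1.2, 4.2], [-0.2, -0.6], [6.5, -0.7], [-0.3, 1.4], [-2.6, 1.4], [5.4, 2.1], [1.2, 1.0], [2.5, -0.0], [-5.2, -3.1], [1.1, 0.5], [-9.3, -1.2], [1.6, -11.6], [-3.0, -4.8], [-2.0, -0.9]]
top [0.4117 0.0954 0.2284]
[[0.8, 2.3], [-2.4, 2.9], [-1.3, -1.9], [5.3, -2.0], [-1.4, 0.1], [-3.8, 0.1], [4.2, 0.8], [0.0, -0.2], [1.4, -1.3]]
side [0.415  0.0988 0.22  ]
[[-1.5, -0.4], [5.8, 2.9], [-4.7, 1.7], [3.9, -9.9], [-1.0, -2.2], [0.2, 1.0]]
plate top [array([  9.6, 135.2]), array([20.4, 20.8]), array([-34.8,  12.8]), array([-46.8, 128.4])]
plate side [array([27.3, 20.5]), array([-31.6,  13.8]), array([-44.4, 131. ]), array([ 13.8, 136.6])]
knob top [ 19.1 180. ] [ 20.  181.5]
```

```bash
cat > mv.py <<'E'
from h import *
import sys
np.set_printoptions(precision=4,suppress=True)
P0=np.array([0.4128,0.0967]);A=0.2282
R2=np.array([[np.cos(A),-np.sin(A)],[np.sin(A),np.cos(A)]])
def b2w(x,y,z): return np.r_[P0+R2@np.array([x,y])/1e3,.028+z/1e3]
def w2b(p): return np.r_[R2.T@(np.asarray(p)[:2]-P0)*1e3,(p[2]-.028)*1e3]
def go(target,phi=None):
    st=robot.get_state();R=st['tcp_rot'];o=R.T@(np.asarray(target)-st['position'])*1e3
    f0=np.arctan2(R[1,0],R[0,0]); print('off',o.round(1),'turn',None if phi is None else round(f0-phi,3))
def stt():
    st=robot.get_state();R=st['tcp_rot'];print('t',st['time_s'],'pos',st['position'],'board',w2b(st['position']).round(1),'phiB',round(np.arctan2(R[1,0],R[0,0])-A,3),'F',st['contact_force'].round(1),'open',st['opening'])
E
python3 - <<'E'
from mv import *
s=dict(np.load('/tmp/top.npz'))
K=s['mtx'];V=s['view'];v,u=np.mgrid[0:400,0:640];d=s['depth']
c=np.stack([(u-K[0,2])/K[0,0]*d,-(v-K[1,2])/K[1,1]*d,-d],-1)-V[:3,3]
w=c@V[:3,:3]; ok=d>0
for x in np.arange(.2,.85,.05):
    print(round(x,2),[ (int(1e3*w[...,2][m].max()) if m.any() else -1) for y in np.arange(-.6,.45,.05) for m in [ok&(abs(w[...,0]-x)<.025)&(abs(w[...,1]-y)<.025)]])
print('knob',b2w(18.7,181.5,20))
for p in [(.36,-.46,.26)]: go(p,A-np.pi/2)
E
```

```text
0.2 [-198, -203, -207, -1, -1, 4, 5, 9, 10, 7, -1, 715, 687, 428, 313, 23, 22, 29, 28, 18, 5]
0.25 [-205, -208, -203, -204, -1, 114, 124, 74, 12, 30, 739, 739, 706, 432, 317, 23, 23, 19, 21, 18, 16]
0.3 [-201, -201, -199, -204, -1, 5, 123, 63, 11, 29, 739, 739, 703, 328, 20, 20, 29, 32, 46, 47, 48]
0.35 [-201, -199, -204, -212, -1, 5, 118, 122, 10, 13, 24, 37, 38, 5, 41, 42, 43, 34, 47, 46, 48]
0.4 [-200, -208, -205, -204, -1, 5, 8, 123, 10, 11, 11, 8, 6, 6, 42, 43, 42, 74, 73, 48, 46]
0.45 [-203, -200, -199, -202, -1, 119, 123, 10, 13, 9, 9, 7, 5, 123, 124, 124, 40, 31, 22, 17, 5]
0.5 [-199, -199, -204, -1, -1, 116, 122, 13, 13, 10, 9, 23, 21, 125, 125, 123, 5, 9, 98, 191, 4]
0.55 [-1, -1, -1, -1, 10, 11, 123, 121, 13, 12, 10, 19, 24, 125, 124, 122, 58, 54, 170, 191, 5]
0.6 [-1, -1, -1, -1, -1, 4, 121, 119, 13, 12, 11, 30, 31, 5, 207, 82, 55, 54, 169, 97, 29]
0.65 [-1, -1, -1, -1, -1, 5, 123, 124, 6, 142, 146, 30, 30, 6, 209, 84, 4, 4, 23, 30, 29]
0.7 [-1, -1, -1, -1, -1, 7, 143, 144, 144, 145, 145, 6, 5, 6, 5, 6, 4, 6, 27, 29, 30]
0.75 [-1, -1, -1, -1, -1, 121, 144, 145, 145, 145, 146, 5, 6, 5, 24, 23, 21, 22, 32, 5, 3]
0.8 [-1, -1, -1, 321, 340, 119, 140, 144, 145, 145, 144, 142, 4, 84, 85, 85, 85, 5, 30, 5, 6]
knob [0.39   0.2777 0.048 ]
off [-111.4  -29.5  227. ] turn 0.037
```

Request:
apply_moves --rows '[{"offset":[-20,-40,45],"turn":0.0,"gripper":60},{"offset":[-45,-40,90],"turn":0.0,"gripper":40},{"offset":[-70,-40,136],"turn":0.0,"gripper":24},{"offset":[-92,-40,182],"turn":0.02,"gripper":24},{"offset":[-112,-40,227],"turn":0.037,"gripper":24}]'

```text
time_s: 0.6
position: [0.3494, -0.4677, 0.271]
tcp_rot: [[0.225, -0.0, 0.974], [-0.974, 0.0, 0.225], [-0.0, -1.0, -0.0]]
contact_force: [0.7, -1.4, -0.0]
opening: 0.024
```

```bash
python3 - <<'E'
from mv import *
stt(); go((.48,-.25,.27),A-np.pi/2);go((.53,-.02,.27));go((.50,.18,.27));go((.39,.278,.27))
s=dict(np.load('/tmp/top.npz'))
K=s['mtx'];V=s['view'];v,u=np.mgrid[0:400,0:640];d=s['depth']
c=np.stack([(u-K[0,2])/K[0,0]*d,-(v-K[1,2])/K[1,1]*d,-d],-1)-V[:3,3]
w=c@V[:3,:3]
m=(w[...,2]>.11)&(w[...,2]<.135)&(abs(w[...,0]-.5)<.1)&(abs(w[...,1]-.08)<.12)
pts=w[m][:,:2].astype(np.float32);print(cv2.boxPoints(cv2.minAreaRect(pts)), [w2b(np.r_[q,.1]) for q in cv2.boxPoints(cv2.minAreaRect(pts))])
E
```

```text
t 0.6 pos [ 0.3494 -0.4677  0.271 ] board [-189.4 -535.4  243. ] phiB -1.572 F [ 0.7 -1.4 -0. ] open 0.024008284271110174
off [-182.8    1.1  176.1] turn -0.002
off [-395.7    1.2  276.5] turn None
off [-597.3    1.2  292.2] turn None
off [-717.5    1.3  207. ] turn None
[[0.4671 0.129 ]
 [0.4677 0.0297]
 [0.5677 0.0303]
 [0.5672 0.1296]] [array([60.1913, 19.228 , 72.    ]), array([ 38.3006, -77.6531,  72.    ]), array([135.914 , -99.7092,  72.    ]), array([157.8047,  -2.8281,  72.    ])]
```

Request:
apply_moves --rows '[{"offset":[-36,0,34],"gripper":24},{"offset":[-72,0,68],"gripper":24},{"offset":[-108,0,102],"gripper":24},{"offset":[-144,0,136],"gripper":24},{"offset":[-180,0,167],"gripper":24}]'

```text
validation failed for argument at $.ro...
```

Request:
apply_moves --rows '[{"offset":[-43,0,20],"gripper":24},{"offset":[-86,0,40],"gripper":24},{"offset":[-129,0,60],"gripper":24},{"offset":[-172,0,80],"gripper":24},{"offset":[-213,0,100],"gripper":24}]'

```text
validation failed for argument at $.ro...
```

Request:
apply_moves --rows '[{"offset":[-43,0,5],"gripper":24},{"offset":[-86,0,10],"gripper":24},{"offset":[-129,0,13],"gripper":24},{"offset":[-172,0,15],"gripper":24},{"offset":[-202,0,16],"gripper":24}]'

```text
validation failed for argument at $.ro...
```

```bash
python3 - <<'E'
from mv import *
stt(); go(b2w(18.7,181.5,100),A-np.pi/2)
E
```

```text
t 0.6 pos [ 0.3494 -0.4677  0.271 ] board [-189.4 -535.4  243. ] phiB -1.572 F [ 0.7 -1.4 -0. ] open 0.024008284271110174
off [-717.2  143.3  206.9] turn -0.002
```

Every field is required; resending with turn.

Request:
apply_moves --rows '[{"offset":[-36,0,34],"turn":0,"gripper":24},{"offset":[-72,0,68],"turn":0,"gripper":24},{"offset":[-108,0,102],"turn":0,"gripper":24},{"offset":[-144,0,136],"turn":0,"gripper":24},{"offset":[-180,0,167],"turn":0,"gripper":24}]'

```text
time_s: 1.1
position: [0.471, -0.2542, 0.2709]
tcp_rot: [[0.226, -0.0, 0.974], [-0.974, 0.0, 0.226], [-0.0, -1.0, -0.0]]
contact_force: [0.6, -0.1, -0.1]
opening: 0.0241
```

Request:
apply_moves --rows '[{"offset":[-43,0,20],"turn":0,"gripper":24},{"offset":[-86,0,40],"turn":0,"gripper":24},{"offset":[-129,0,60],"turn":0,"gripper":24},{"offset":[-172,0,80],"turn":0,"gripper":24},{"offset":[-213,0,100],"turn":0,"gripper":24}]'

```text
time_s: 1.6
position: [0.5195, -0.0241, 0.271]
tcp_rot: [[0.226, -0.0, 0.974], [-0.974, 0.0, 0.226], [-0.0, -1.0, -0.0]]
contact_force: [0.4, -0.4, -0.5]
opening: 0.024
```

Request:
apply_moves --rows '[{"offset":[-43,0,5],"turn":0,"gripper":24},{"offset":[-86,0,10],"turn":0,"gripper":24},{"offset":[-129,0,13],"turn":0,"gripper":24},{"offset":[-172,0,15],"turn":0,"gripper":24},{"offset":[-202,0,16],"turn":0,"gripper":24}]'

```text
time_s: 2.1
position: [0.4886, 0.1765, 0.2709]
tcp_rot: [[0.227, -0.001, 0.974], [-0.974, 0.0, 0.227], [-0.0, -1.0, -0.001]]
contact_force: [-1.0, 0.2, 0.7]
opening: 0.0237
```

```bash
python3 - <<'E'
from mv import *
stt(); go(b2w(18.7,181.5,100),A-np.pi/2)
E
```

```text
t 2.1 pos [0.4886 0.1765 0.2709] board [ 91.9  60.5 242.9] phiB -1.57 F [-1.   0.2  0.7] open 0.02366901283241556
off [-121.  143.  -73.] turn 0.001
```

Request:
apply_moves --rows '[{"offset":[-40,0,-24],"turn":0,"gripper":24},{"offset":[-80,0,-48],"turn":0,"gripper":24},{"offset":[-119,30,-72],"turn":0,"gripper":24},{"offset":[-119,80,-72],"turn":0,"gripper":24},{"offset":[-119,130,-72],"turn":0,"gripper":24}]'

```text
time_s: 2.6
position: [0.392, 0.2752, 0.1434]
tcp_rot: [[0.229, 0.003, 0.973], [-0.973, 0.001, 0.229], [-0.001, -1.0, 0.003]]
contact_force: [1.5, 0.4, -0.2]
opening: 0.024
```

Request:
apply_moves --rows '[{"offset":[0,10,0],"turn":0,"gripper":24},{"offset":[0,10,0],"turn":0,"gripper":24}]'

```text
time_s: 2.8
position: [0.3916, 0.2733, 0.1326]
tcp_rot: [[0.226, -0.004, 0.974], [-0.974, -0.002, 0.226], [0.001, -1.0, -0.004]]
contact_force: [-0.0, -0.7, 0.4]
opening: 0.0238
```

```bash
python3 - <<'E'
from mv import *
stt(); go(b2w(18.7,181.5,20),A-np.pi/2)
snap('top','top2.png');snap('side','side2.png')
a=cv2.imread('pics/top2.png')[170:300,200:365];b=cv2.imread('pics/side2.png')[150:325,320:460]
cv2.imwrite('pics/c2.png',np.hstack([cv2.resize(a,(508,400),interpolation=2),cv2.resize(b,(288,400)[:2],interpolation=2)]))
E
```

```text
t 2.8 pos [0.3916 0.2733 0.1326] board [ 19.3 176.8 104.6] phiB -1.571 F [-0.  -0.7  0.4] open 0.02375615688660026
off [-4.7 84.6 -0.2] turn -0.001
```

View pics/c2.png

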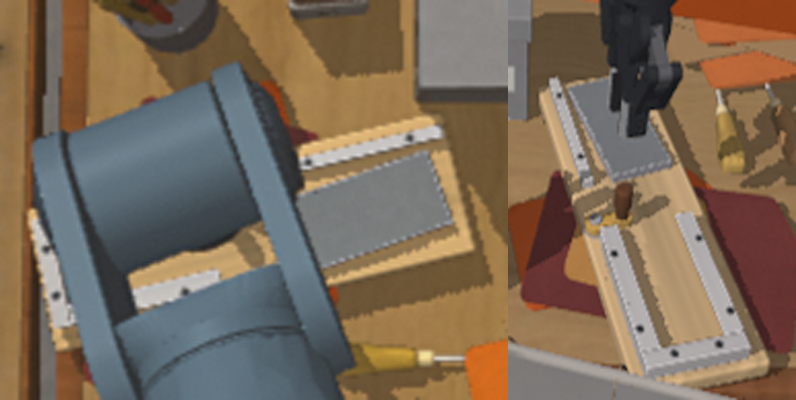

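Request:
apply_moves --rows '[{"offset":[-5,0,0],"turn":0,"gripper":34},{"offset":[-5,20,0],"turn":0,"gripper":34},{"offset":[-5,40,0],"turn":0,"gripper":34},{"offset":[-5,50,0],"turn":0,"gripper":34},{"offset":[-5,50,0],"turn":0,"gripper":34}]'

```text
time_s: 3.4
position: [0.3915, 0.2787, 0.084]
tcp_rot: [[0.226, -0.001, 0.974], [-0.974, -0.0, 0.226], [0.0, -1.0, -0.001]]
contact_force: [-0.8, 0.8, 0.2]
opening: 0.034
```

```bash
python3 - <<'E'
from mv import *
stt(); go(b2w(18.7,181.5,20),A-np.pi/2)
snap('side','side3.png')
b=cv2.imread('pics/side3.png')[170:290,340:440]
cv2.imwrite('pics/c3.png',cv2.resize(b,(500,600),interpolation=2))
E
```

```text
t 3.4 pos [0.3915 0.2787 0.084 ] board [ 20.5 182.1  56. ] phiB -1.571 F [-0.8  0.8  0.2] open 0.0339802998169056
off [ 0.6 36.  -1.7] turn -0.001
```

View pics/c3.png

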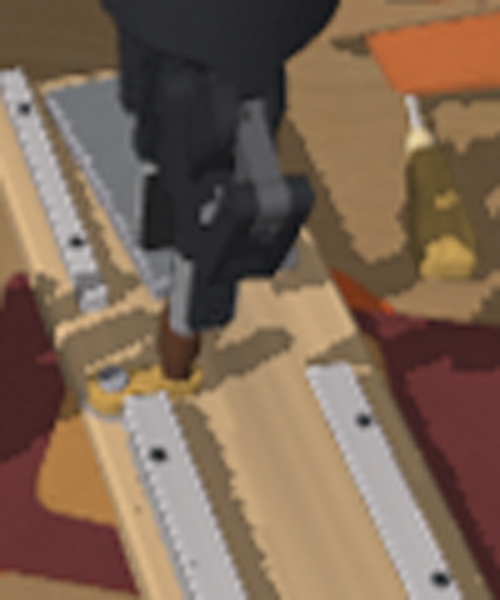

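Request:
apply_moves --rows '[{"offset":[0,18,-1],"turn":0,"gripper":34},{"offset":[0,35,-1],"turn":0,"gripper":34},{"offset":[0,35,-1],"turn":0,"gripper":26},{"offset":[0,35,-1],"turn":0,"gripper":20},{"offset":[0,35,-1],"turn":0,"gripper":20}]'

```text
time_s: 3.95
position: [0.3918, 0.279, 0.0506]
tcp_rot: [[0.226, 0.003, 0.974], [-0.974, 0.001, 0.226], [-0.0, -1.0, 0.003]]
contact_force: [-0.6, -0.0, -0.1]
opening: 0.02
```

```bash
python3 - <<'E'
from mv import *
stt()
snap('side','side4.png')
b=cv2.imread('pics/side4.png')[170:290,340:440]
cv2.imwrite('pics/c4.png',cv2.resize(b,(500,600),interpolation=2))
E
```

```text
t 3.95 pos [0.3918 0.279  0.0506] board [ 20.8 182.3  22.6] phiB -1.571 F [-0.6 -0.  -0.1] open 0.020003550144952982
```

View pics/c4.png

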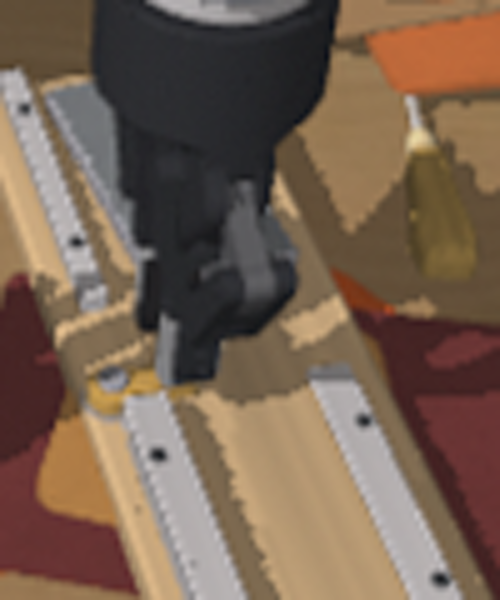

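Request:
apply_moves --rows '[{"offset":[3.1,0,0.2],"turn":-0.14,"gripper":20},{"offset":[6.1,0,0.9],"turn":-0.28,"gripper":20},{"offset":[9.0,0,1.9],"turn":-0.42,"gripper":20},{"offset":[11.7,0,3.4],"turn":-0.56,"gripper":20},{"offset":[14.2,0,5.2],"turn":-0.7,"gripper":20}]'

```text
time_s: 4.5
position: [0.3992, 0.2662, 0.05]
tcp_rot: [[0.804, 0.001, 0.595], [-0.595, 0.001, 0.804], [-0.0, -1.0, 0.001]]
contact_force: [-2.4, 1.0, 0.1]
opening: 0.0201
```

```bash
python3 - <<'E'
from mv import *
stt()
E
```

```text
t 4.5 pos [0.3992 0.2662 0.05  ] board [ 25.1 168.2  22. ] phiB -0.866 F [-2.4  1.   0.1] open 0.020079826578149062
```

Request:
apply_moves --rows '[{"offset":[3.1,0,0.2],"turn":-0.14,"gripper":20},{"offset":[6.1,0,0.9],"turn":-0.28,"gripper":20},{"offset":[9.0,0,1.9],"turn":-0.42,"gripper":20},{"offset":[11.7,0,3.4],"turn":-0.56,"gripper":20},{"offset":[14.2,0,5.2],"turn":-0.7,"gripper":20}]'

```text
time_s: 5.0
position: [0.4132, 0.2613, 0.0497]
tcp_rot: [[0.998, -0.001, -0.063], [0.063, -0.0, 0.998], [-0.001, -1.0, -0.0]]
contact_force: [-2.6, -1.4, 1.7]
opening: 0.0198
```

```bash
python3 - <<'E'
from mv import *
stt()
E
```

```text
t 5.0 pos [0.4132 0.2613 0.0497] board [ 37.6 160.3  21.7] phiB -0.165 F [-2.6 -1.4  1.7] open 0.019846299134685674
```

Request:
apply_moves --rows '[{"offset":[3.1,0,0.2],"turn":-0.14,"gripper":20},{"offset":[5.7,0,0.7],"turn":-0.26,"gripper":20},{"offset":[5.7,0,0.7],"turn":-0.26,"gripper":20}]'

```text
time_s: 5.3
position: [0.4193, 0.2624, 0.0496]
tcp_rot: [[0.95, 0.0, -0.312], [0.312, -0.0, 0.95], [0.0, -1.0, -0.0]]
contact_force: [-0.3, -1.3, 0.3]
opening: 0.0199
```

```bash
python3 - <<'E'
from mv import *
stt()
snap('side','side5.png')
b=cv2.imread('pics/side5.png')[170:290,340:440]
cv2.imwrite('pics/c5.png',cv2.resize(b,(500,600),interpolation=2))
E
```

```text
t 5.3 pos [0.4193 0.2624 0.0496] board [ 43.8 159.9  21.6] phiB 0.089 F [-0.3 -1.3  0.3] open 0.01991257851453673
```

View pics/c5.png

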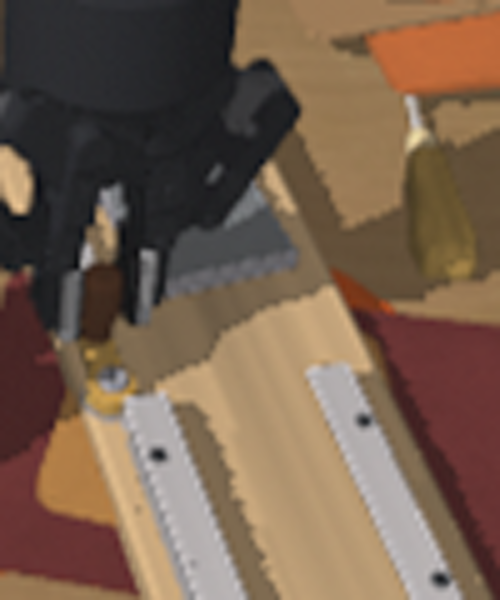

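Request:
apply_moves --rows '[{"offset":[0,-30,0],"turn":0,"gripper":20},{"offset":[0,-70,0],"turn":0,"gripper":20},{"offset":[0,-110,0],"turn":0.1,"gripper":10},{"offset":[-40,-110,-20],"turn":0.2,"gripper":0},{"offset":[-80,-110,-50],"turn":0.35,"gripper":0}]'

```text
time_s: 5.85
position: [0.3595, 0.1904, 0.1615]
tcp_rot: [[0.999, 0.005, 0.038], [-0.038, 0.001, 0.999], [0.005, -1.0, 0.002]]
contact_force: [-0.1, -1.7, -0.0]
opening: -0.0
```

```bash
python3 - <<'E'
from mv import *
stt();go(b2w(-64,88,60),A-np.pi/2)
snap('side','side6.png');snap('top','top6.png')
a=cv2.imread('pics/top6.png')[190:300,200:365];b=cv2.imread('pics/side6.png')[170:325,320:460]
cv2.imwrite('pics/c6.png',np.hstack([cv2.resize(a,(450,300),interpolation=2),cv2.resize(b,(271,300),interpolation=2)]))
cv2.imwrite('pics/c6b.png',cv2.resize(cv2.imread('pics/side6.png')[200:290,340:440],(600,540),interpolation=2))
E
```

```text
t 5.85 pos [0.3595 0.1904 0.1615] board [-30.7 103.4 133.5] phiB -0.266 F [-0.1 -1.7 -0. ] open -4.595298636729467e-05
off [-28.4  73.3 -23.7] turn 1.304
```

View pics/c6.png

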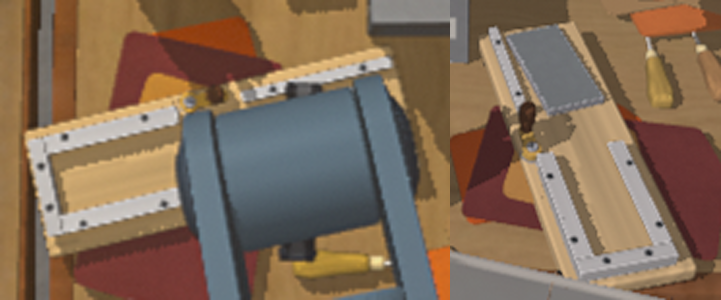

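View pics/c6b.png

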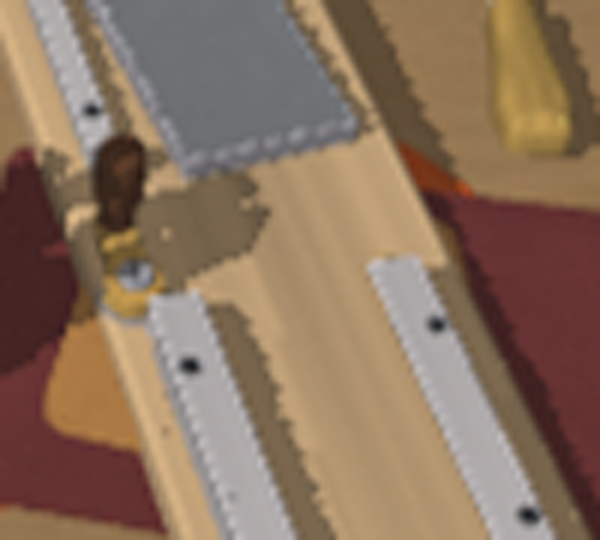

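```bash
python3 - <<'E'
from mv import *
S=dict(np.load('/tmp/side.npz'));T=dict(np.load('/tmp/top.npz'))
f=lambda u,v,z:w2b(pt(S,340+u/6-.4,200+v/6-.4,z))[:2].round(1)
print('knob top',f(122,148,.070),'base',f(117,226,.040),'pivot',f(133,275,.040),'rail corner',f(150,300,.043),f(370,262,.043))
g=lambda u,v,z:w2b(pt(T,200+u*165/450,190+v*110/300,z))[:2].round(1)
print('top: knob',g(216,94,.07),'pivot',g(193,102,.04))
E
```

```text
knob top [ 43.  157.6] base [ 43.8 161.1] pivot [ 44.5 181.4] rail corner [ 43.2 194.6] [-25.3 193.7]
top: knob [ 37.8 155.2] pivot [ 38.1 177.7]
```

```bash
python3 - <<'E'
from mv import *
go(b2w(12,157,60),A-np.pi/2)
E
```

```text
off [31.7 69.7 65.9] turn 1.303
```

Request:
apply_moves --rows '[{"offset":[6,0,16],"turn":0.14,"gripper":0},{"offset":[15,0,36],"turn":0.28,"gripper":0},{"offset":[25,0,56],"turn":0.42,"gripper":0},{"offset":[32,0,66],"turn":0.56,"gripper":0},{"offset":[32,0,66],"turn":0.7,"gripper":0}]'

```text
time_s: 6.45
position: [0.3942, 0.2566, 0.1598]
tcp_rot: [[0.739, 0.002, 0.674], [-0.674, 0.001, 0.739], [0.001, -1.0, 0.002]]
contact_force: [0.1, -0.5, 0.6]
opening: -0.0002
```

Request:
apply_moves --rows '[{"offset":[0,10,0],"turn":0.14,"gripper":0},{"offset":[0,25,0],"turn":0.28,"gripper":0},{"offset":[0,40,0],"turn":0.42,"gripper":0},{"offset":[0,60,0],"turn":0.56,"gripper":0},{"offset":[0,65,0],"turn":0.6,"gripper":0}]'

```text
time_s: 6.95
position: [0.3921, 0.2551, 0.0924]
tcp_rot: [[0.231, -0.002, 0.973], [-0.973, -0.0, 0.231], [-0.0, -1.0, -0.002]]
contact_force: [-0.4, 0.2, 0.0]
opening: -0.0002
```

```bash
python3 - <<'E'
from mv import *
stt();go(b2w(14,158,20),A-np.pi/2)
E
```

```text
t 6.95 pos [0.3921 0.2551 0.0924] board [ 15.7 159.   64.4] phiB -1.566 F [-0.4  0.2  0. ] open -0.0002026951664909031
off [ 1.  44.4 -1.6] turn 0.005
```

Request:
apply_moves --rows '[{"offset":[1,0,-3],"turn":0.005,"gripper":0},{"offset":[1,20,-3],"turn":0.005,"gripper":0},{"offset":[1,40,-3],"turn":0.005,"gripper":0},{"offset":[1,40,0],"turn":0.005,"gripper":0},{"offset":[1,40,4],"turn":0.005,"gripper":0}]'

```text
time_s: 7.45
position: [0.3976, 0.2553, 0.0548]
tcp_rot: [[0.231, 0.001, 0.973], [-0.973, 0.0, 0.231], [-0.0, -1.0, 0.001]]
contact_force: [0.7, -0.1, 0.1]
opening: 0.0002
```

Request:
apply_moves --rows '[{"offset":[0,0,2],"turn":0,"gripper":0},{"offset":[0,0,4],"turn":0,"gripper":0}]'

```text
time_s: 7.65
position: [0.4016, 0.256, 0.0551]
tcp_rot: [[0.231, 0.001, 0.973], [-0.973, 0.0, 0.231], [0.0, -1.0, 0.001]]
contact_force: [-1.9, -1.4, 0.5]
opening: -0.0001
```

```bash
python3 - <<'E'
from mv import *
stt()
E
```

```text
t 7.65 pos [0.4016 0.256  0.0551] board [ 25.1 157.7  27.1] phiB -1.566 F [-1.9 -1.4  0.5] open -7.910916458582039e-05
```

Request:
apply_moves --rows '[{"offset":[0,0,1],"turn":0,"gripper":0},{"offset":[0,0,1],"turn":0,"gripper":0}]'

```text
time_s: 7.85
position: [0.4022, 0.2563, 0.0545]
tcp_rot: [[0.231, 0.001, 0.973], [-0.973, 0.001, 0.231], [-0.0, -1.0, 0.001]]
contact_force: [-0.3, -0.9, -0.3]
opening: -0.0001
```

Request:
apply_moves --rows '[{"offset":[0,0,-10],"turn":0,"gripper":0},{"offset":[0,-30,-30],"turn":0,"gripper":0},{"offset":[40,-50,-60],"turn":0,"gripper":0},{"offset":[75,-50,-95],"turn":0,"gripper":0},{"offset":[75,-50,-95],"turn":0,"gripper":0}]'

```text
time_s: 8.35
position: [0.3233, 0.1589, 0.1031]
tcp_rot: [[0.228, 0.0, 0.974], [-0.974, -0.001, 0.228], [0.001, -1.0, -0.0]]
contact_force: [0.5, 0.1, -0.3]
opening: -0.0002
```

```bash
python3 - <<'E'
from mv import *
stt();go(b2w(-64,85,3),A-np.pi/2)
snap('side','side7.png')
cv2.imwrite('pics/c7.png',cv2.resize(cv2.imread('pics/side7.png')[170:290,340:440],(500,600),interpolation=2))
E
```

```text
t 8.35 pos [0.3233 0.1589 0.1031] board [-73.1  80.8  75.1] phiB -1.569 F [ 0.5  0.1 -0.3] open -0.00015734962784979764
off [-4.2 72.1  9.2] turn 0.002
```

View pics/c7.png

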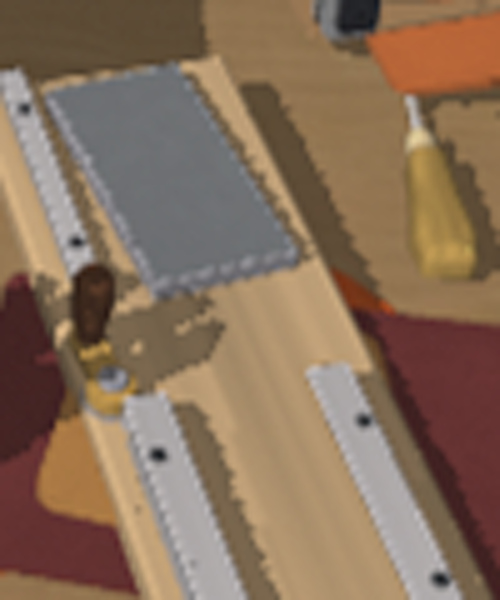

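Request:
apply_moves --rows '[{"offset":[-6,25,4],"turn":0,"gripper":0},{"offset":[-8,50,4],"turn":0,"gripper":0},{"offset":[-8,66,4],"turn":0,"gripper":0},{"offset":[-8,72,4],"turn":0,"gripper":0},{"offset":[-8,72,4],"turn":0,"gripper":0}]'

```text
time_s: 8.9
position: [0.3282, 0.1702, 0.0314]
tcp_rot: [[0.231, -0.002, 0.973], [-0.973, -0.0, 0.231], [-0.0, -1.0, -0.002]]
contact_force: [-0.1, -0.2, -0.0]
opening: 0.0003
```

```bash
python3 - <<'E'
from mv import *
stt();go(b2w(-44,88,3),A-np.pi/2)
E
```

```text
t 8.9 pos [0.3282 0.1702 0.0314] board [-65.8  90.7   3.4] phiB -1.566 F [-0.1 -0.2 -0. ] open 0.0003450369663688729
off [ 2.8  0.3 21.7] turn 0.005
```

Request:
apply_moves --rows '[{"offset":[1,0,5],"turn":0,"gripper":0},{"offset":[2,0,9],"turn":0,"gripper":0},{"offset":[2,0,13],"turn":0,"gripper":0},{"offset":[2,0,17],"turn":0,"gripper":0},{"offset":[2,0,20],"turn":0,"gripper":0}]'

```text
time_s: 9.4
position: [0.3483, 0.1726, 0.032]
tcp_rot: [[0.231, -0.002, 0.973], [-0.973, -0.0, 0.231], [-0.0, -1.0, -0.002]]
contact_force: [-5.3, -0.8, 3.9]
opening: -0.0002
```

Request:
apply_moves --rows '[{"offset":[0,0,2],"turn":0,"gripper":0},{"offset":[0,0,4],"turn":0,"gripper":0},{"offset":[0,0,4],"turn":0,"gripper":0}]'

```text
time_s: 9.7
position: [0.3527, 0.1736, 0.032]
tcp_rot: [[0.231, 0.0, 0.973], [-0.973, 0.0, 0.231], [-0.0, -1.0, 0.0]]
contact_force: [-2.6, 0.7, 1.1]
opening: 0.0003
```

```bash
python3 - <<'E'
from mv import *
stt()
snap('side','side8.png')
cv2.imwrite('pics/c8.png',cv2.resize(cv2.imread('pics/side8.png')[170:290,340:440],(500,600),interpolation=2))
E
```

```text
t 9.7 pos [0.3527 0.1736 0.032 ] board [-41.1  88.5   4. ] phiB -1.566 F [-2.6  0.7  1.1] open 0.00033298713669214786
```

View pics/c8.png

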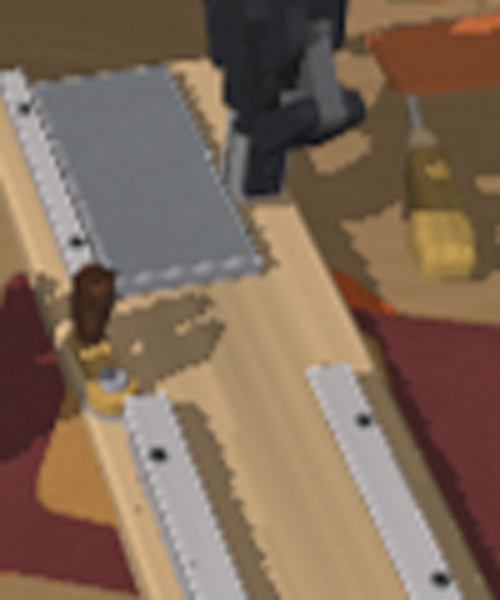

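Request:
apply_moves --rows '[{"offset":[0,0,1],"turn":0,"gripper":0},{"offset":[0,0,2],"turn":0,"gripper":0},{"offset":[0,0,2],"turn":0,"gripper":0}]'

```text
time_s: 10.05
position: [0.3544, 0.174, 0.0319]
tcp_rot: [[0.231, -0.0, 0.973], [-0.973, 0.0, 0.231], [-0.0, -1.0, 0.0]]
contact_force: [-3.3, 0.9, 1.2]
opening: -0.0002
```

Request:
apply_moves --rows '[{"offset":[0,0,1],"turn":0,"gripper":0},{"offset":[0,0,2],"turn":0,"gripper":0},{"offset":[0,0,2],"turn":0,"gripper":0}]'

```text
time_s: 10.35
position: [0.3548, 0.1741, 0.0317]
tcp_rot: [[0.231, -0.005, 0.973], [-0.973, -0.001, 0.231], [-0.0, -1.0, -0.005]]
contact_force: [-10.2, -1.1, 7.7]
opening: -0.0002
```

```bash
python3 - <<'E'
from mv import *
stt()
snap('side','side9.png')
cv2.imwrite('pics/c9.png',cv2.resize(cv2.imread('pics/side9.png')[170:240,340:410],(600,600),interpolation=2))
E
```

```text
t 10.35 pos [0.3548 0.1741 0.0317] board [-39.   88.5   3.7] phiB -1.566 F [-10.2  -1.1   7.7] open -0.00019110763428914365
```

View pics/c9.png

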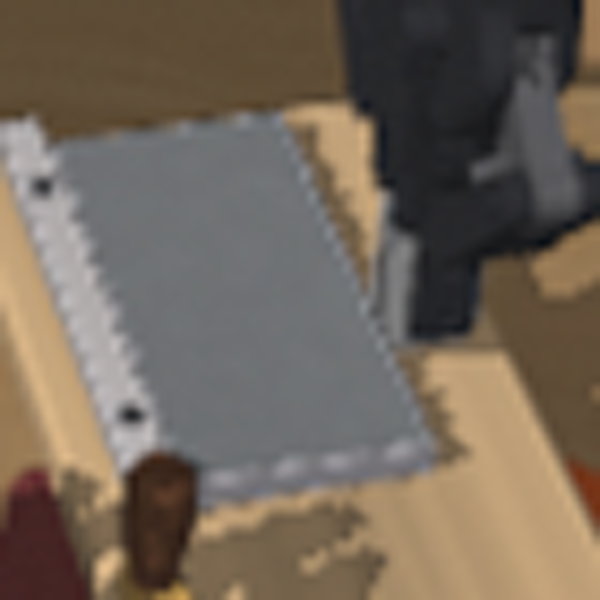

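Request:
apply_moves --rows '[{"offset":[0,0,-12],"turn":0,"gripper":0},{"offset":[0,-30,-15],"turn":-0.14,"gripper":0},{"offset":[0,-60,-15],"turn":-0.28,"gripper":0},{"offset":[20,-60,0],"turn":-0.42,"gripper":0},{"offset":[50,-60,15],"turn":-0.56,"gripper":0}]'

```text
time_s: 10.9
position: [0.3851, 0.1293, 0.0941]
tcp_rot: [[0.718, 0.008, 0.696], [-0.696, 0.0, 0.718], [0.005, -1.0, 0.005]]
contact_force: [0.7, 0.4, -0.0]
opening: -0.0001
```

```bash
python3 - <<'E'
from mv import *
stt();go(b2w(-8,-12,63),A)
E
```

```text
t 10.9 pos [0.3851 0.1293 0.0941] board [-19.6  38.   66.1] phiB -0.998 F [ 0.7  0.4 -0. ] open -0.00010733180053254999
off [ 48.3   3.2 -17.4] turn -0.998
```

Request:
apply_moves --rows '[{"offset":[15,0,-5],"turn":-0.14,"gripper":0},{"offset":[30,0,-10],"turn":-0.28,"gripper":0},{"offset":[46,0,-17],"turn":-0.42,"gripper":0},{"offset":[46,0,-17],"turn":-0.56,"gripper":0},{"offset":[46,0,-17],"turn":-0.7,"gripper":0}]'

```text
time_s: 11.4
position: [0.405, 0.084, 0.0927]
tcp_rot: [[0.997, 0.004, 0.074], [-0.074, -0.001, 0.997], [0.004, -1.0, -0.0]]
contact_force: [-1.0, 0.2, -0.3]
opening: -0.0001
```

Request:
apply_moves --rows '[{"offset":[0,0,0],"turn":-0.14,"gripper":0},{"offset":[0,0,0],"turn":-0.28,"gripper":0},{"offset":[0,0,0],"turn":-0.28,"gripper":0}]'

```text
time_s: 11.7
position: [0.4045, 0.0845, 0.0926]
tcp_rot: [[0.98, 0.003, -0.2], [0.2, -0.001, 0.98], [0.003, -1.0, -0.001]]
contact_force: [-0.2, 0.6, -0.8]
opening: -0.0004
```

```bash
python3 - <<'E'
from mv import *
stt();go(b2w(-8,-10,3),A)
snap('side','side10.png')
cv2.imwrite('pics/c10.png',cv2.resize(cv2.imread('pics/side10.png')[110:290,240:440],(666,600),interpolation=2))
E
```

```text
t 11.7 pos [0.4045 0.0845 0.0926] board [-10.8 -10.   64.6] phiB -0.027 F [-0.2  0.6 -0.8] open -0.00038863109672775174
off [ 2.6 61.6  0.1] turn -0.027
```

View pics/c10.png

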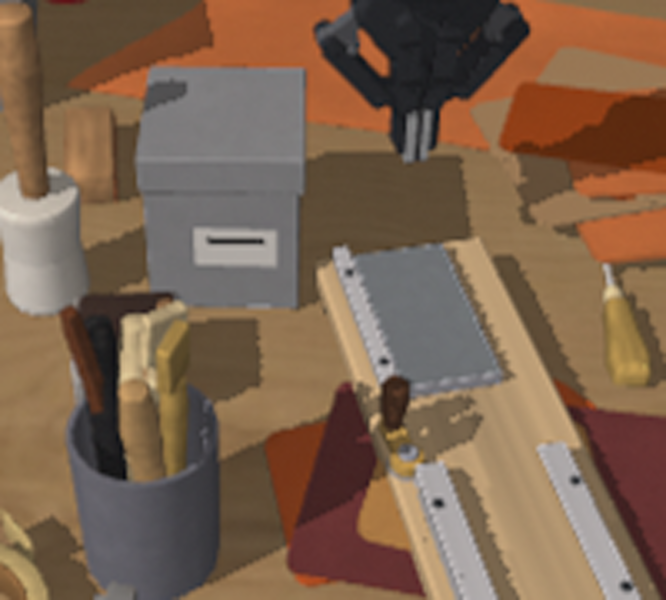

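Request:
apply_moves --rows '[{"offset":[0,0,0],"turn":0.14,"gripper":0},{"offset":[0,0,-2],"turn":0.28,"gripper":0},{"offset":[0,0,-4],"turn":0.42,"gripper":0},{"offset":[0,0,-6],"turn":0.56,"gripper":0},{"offset":[0,0,-8],"turn":0.7,"gripper":0}]'

```text
time_s: 12.25
position: [0.4056, 0.0768, 0.0923]
tcp_rot: [[0.874, 0.002, 0.485], [-0.485, -0.0, 0.874], [0.002, -1.0, 0.001]]
contact_force: [0.4, -0.3, -0.4]
opening: 0.0002
```

Request:
apply_moves --rows '[{"offset":[0,0,0],"turn":0.14,"gripper":0},{"offset":[0,0,0],"turn":0.28,"gripper":0},{"offset":[0,0,0],"turn":0.42,"gripper":0},{"offset":[0,0,0],"turn":0.56,"gripper":0},{"offset":[0,0,0],"turn":0.7,"gripper":0}]'

```text
time_s: 12.75
position: [0.4056, 0.0768, 0.0923]
tcp_rot: [[0.356, 0.002, 0.935], [-0.935, -0.0, 0.356], [0.001, -1.0, 0.002]]
contact_force: [0.3, -0.1, 0.2]
opening: -0.0001
```

Request:
apply_moves --rows '[{"offset":[0,0,0],"turn":0.14,"gripper":0},{"offset":[0,0,0],"turn":0.14,"gripper":0}]'

```text
time_s: 12.95
position: [0.4055, 0.0769, 0.0923]
tcp_rot: [[0.229, 0.001, 0.974], [-0.974, -0.0, 0.229], [0.001, -1.0, 0.001]]
contact_force: [0.2, -0.1, 0.5]
opening: -0.0
```

```bash
python3 - <<'E'
from mv import *
stt();go(b2w(-6,-16,3),A-np.pi/2)
snap('side','side11.png')
cv2.imwrite('pics/c11.png',cv2.resize(cv2.imread('pics/side11.png')[110:290,240:440],(666,600),interpolation=2))
E
```

```text
t 12.95 pos [0.4055 0.0769 0.0923] board [-11.6 -17.7  64.3] phiB -1.568 F [ 0.2 -0.1  0.5] open -3.550210459932772e-05
off [-1.7 61.3  5.5] turn 0.002
```

View pics/c11.png

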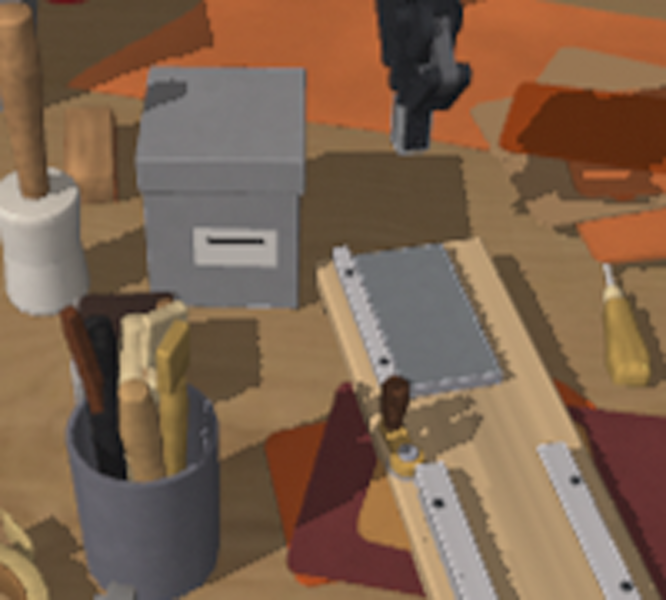

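Request:
apply_moves --rows '[{"offset":[0,20,5],"turn":0,"gripper":0},{"offset":[0,40,5],"turn":0,"gripper":0},{"offset":[0,55,5],"turn":0,"gripper":0},{"offset":[0,61,5],"turn":0,"gripper":0},{"offset":[0,61,5],"turn":0,"gripper":0}]'

```text
time_s: 13.5
position: [0.4093, 0.0781, 0.0304]
tcp_rot: [[0.231, -0.001, 0.973], [-0.973, 0.0, 0.231], [-0.0, -1.0, -0.001]]
contact_force: [-0.3, -0.3, -0.3]
opening: -0.0001
```

Request:
apply_moves --rows '[{"offset":[-5,0,0],"turn":0,"gripper":0},{"offset":[-10,0,0],"turn":0,"gripper":0},{"offset":[-15,0,0],"turn":0,"gripper":0},{"offset":[-20,0,0],"turn":0,"gripper":0},{"offset":[-25,0,0],"turn":0,"gripper":0}]'

```text
time_s: 14.0
position: [0.4043, 0.1026, 0.0314]
tcp_rot: [[0.232, 0.001, 0.973], [-0.973, -0.001, 0.232], [0.001, -1.0, 0.001]]
contact_force: [-0.2, -4.4, 2.7]
opening: -0.0003
```

```bash
python3 - <<'E'
from mv import *
stt();go(b2w(-4,40,3),A-np.pi/2)
snap('side','side12.png')
cv2.imwrite('pics/c12.png',cv2.resize(cv2.imread('pics/side12.png')[150:290,320:440],(514,600),interpolation=2))
E
```

```text
t 14.0 pos [0.4043 0.1026 0.0314] board [-6.9  7.7  3.4] phiB -1.565 F [-0.2 -4.4  2.7] open -0.0002895955279031387
off [-32.3   0.4   3.1] turn 0.006
```

View pics/c12.png

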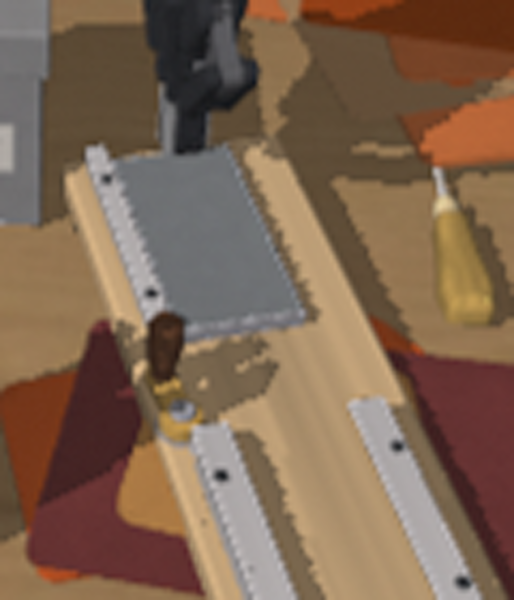

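Request:
apply_moves --rows '[{"offset":[-8,0,1],"turn":0.006,"gripper":0},{"offset":[-16,0,2],"turn":0.006,"gripper":0},{"offset":[-24,0,3],"turn":0.006,"gripper":0},{"offset":[-32,0,4],"turn":0.006,"gripper":0},{"offset":[-40,0,4],"turn":0.006,"gripper":0}]'

```text
time_s: 14.55
position: [0.3964, 0.1376, 0.0313]
tcp_rot: [[0.231, -0.009, 0.973], [-0.973, -0.013, 0.231], [0.011, -1.0, -0.012]]
contact_force: [-12.2, -32.8, 22.3]
opening: 0.0001
```

```bash
python3 - <<'E'
from mv import *
stt();go(b2w(-3,60,3),A-np.pi/2)
snap('side','side13.png')
cv2.imwrite('pics/c13.png',cv2.resize(cv2.imread('pics/side13.png')[170:290,330:440],(550,600),interpolation=2))
E
```

```text
t 14.55 pos [0.3964 0.1376 0.0313] board [-6.7 43.6  3.3] phiB -1.566 F [-12.2 -32.8  22.3] open 0.00012399161676696356
off [-16.4   0.1   3.8] turn 0.005
```

View pics/c13.png

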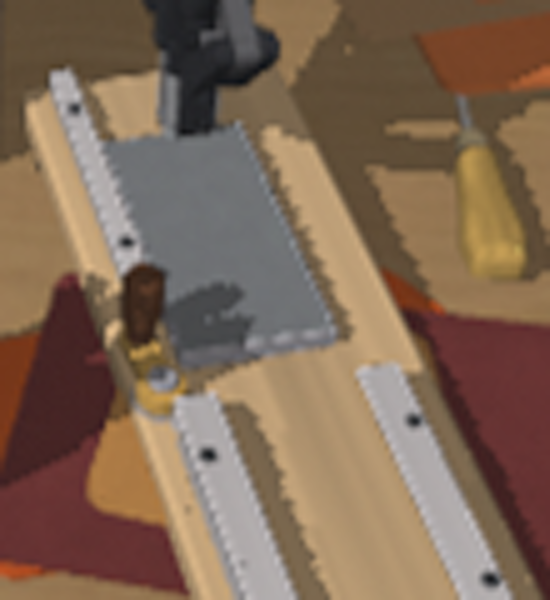

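```bash
python3 - <<'E'
from mv import *
stt()
s=snap('side','side14.png');t=snap('top','top14.png')
stt()
f=lambda u,v,z:w2b(pt(s,330+(u+.5)/5-.5,170+(v+.5)/5-.5,z))[:2].round(1)
print([f(*c,.038) for c in [(108,145),(242,125),(335,330),(185,355)]],'fence',f(75,70,.038),f(143,252,.038),'knob',f(148,275,.07),'piv',f(162,378,.04),'rail',f(178,402,.043),f(358,370,.043),f(410,368,.043))
i=s['img'][170:290,330:440];cv2.imwrite('pics/c14.png',cv2.resize(cv2.imread('pics/side14.png')[205:265,340:410],(700,600),interpolation=2))
cv2.imwrite('pics/c14t.png',cv2.resize(cv2.imread('pics/top14.png')[190:300,200:365],None,fx=4.8,fy=4.8,interpolation=2))
E
```

```text
t 14.6 pos [0.3963 0.1388 0.0313] board [-6.5 44.7  3.3] phiB -1.566 F [-12.9 -27.5  21.1] open 0.0002521823825563336
t 14.7 pos [0.3964 0.1387 0.0313] board [-6.5 44.7  3.3] phiB -1.567 F [ -9.  -24.6  17.2] open -9.987635170707571e-05
[array([30.3, 53.3]), array([-26.2,  52.8]), array([-25.4, 169.7]), array([ 32.1, 170.2])] fence [31.8  4.7] [ 32.8 115.5] knob [ 44.5 158.2] piv [ 43.9 181. ] rail [ 42.4 195.7] [-24.9 194.5] [-43.5 197.4]
```

View pics/c14.png

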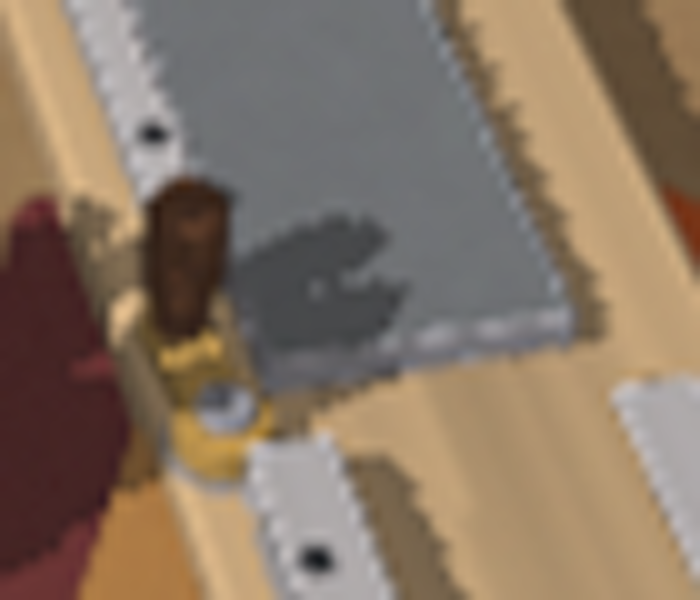

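View pics/c14t.png

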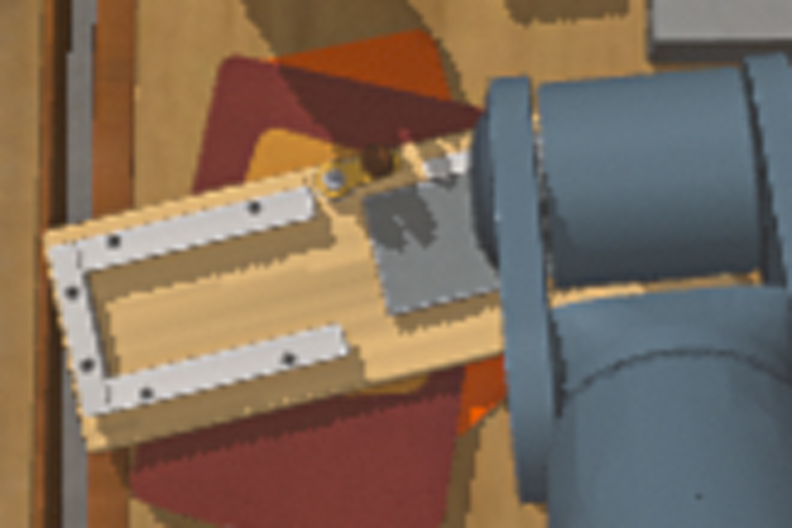

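Request:
apply_moves --rows '[{"offset":[4,0,0],"turn":0,"gripper":0},{"offset":[8,0,0],"turn":0,"gripper":0},{"offset":[8,1,3],"turn":0,"gripper":0}]'

```text
time_s: 15.0
position: [0.4013, 0.135, 0.0304]
tcp_rot: [[0.225, -0.007, 0.974], [-0.974, -0.001, 0.225], [-0.001, -1.0, -0.007]]
contact_force: [-20.8, -5.8, 32.2]
opening: 0.0001
```

```bash
python3 - <<'E'
from mv import *
stt();go(b2w(0,60,1.5),A-np.pi/2)
E
```

```text
t 15.0 pos [0.4013 0.135  0.0304] board [-2.5 39.9  2.4] phiB -1.572 F [-20.8  -5.8  32.2] open 5.8451231206297366e-05
off [-20.1   0.9   2.5] turn -0.001
```

Request:
apply_moves --rows '[{"offset":[0,-2,0],"turn":0,"gripper":0},{"offset":[0,-4,0],"turn":0,"gripper":0},{"offset":[0,-4,0],"turn":0,"gripper":0}]'

```text
time_s: 15.3
position: [0.4036, 0.1354, 0.0342]
tcp_rot: [[0.225, 0.001, 0.974], [-0.974, 0.0, 0.225], [-0.0, -1.0, 0.001]]
contact_force: [0.6, -0.1, 0.3]
opening: 0.0001
```

```bash
python3 - <<'E'
from mv import *
stt();go(b2w(0,60,5.5),A-np.pi/2)
E
```

```text
t 15.3 pos [0.4036 0.1354 0.0342] board [-0.2 39.8  6.2] phiB -1.572 F [ 0.6 -0.1  0.3] open 9.432328480639995e-05
off [-20.2   0.7   0.1] turn -0.001
```

Request:
apply_moves --rows '[{"offset":[-6,0.5,0],"turn":0,"gripper":0},{"offset":[-12,0.5,0],"turn":0,"gripper":0},{"offset":[-18,0.5,0],"turn":0,"gripper":0},{"offset":[-24,0.5,0],"turn":0,"gripper":0},{"offset":[-28,0.5,0],"turn":0,"gripper":0}]'

```text
time_s: 15.8
position: [0.3971, 0.163, 0.0336]
tcp_rot: [[0.225, 0.0, 0.974], [-0.974, -0.0, 0.225], [0.0, -1.0, 0.0]]
contact_force: [1.2, -3.7, 1.7]
opening: 0.0
```

```bash
python3 - <<'E'
from mv import *
stt()
snap('side','side15.png')
cv2.imwrite('pics/c15.png',cv2.resize(cv2.imread('pics/side15.png')[170:290,330:440],(550,600),interpolation=2))
E
```

```text
t 15.8 pos [0.3971 0.163  0.0336] board [-0.3 68.1  5.6] phiB -1.572 F [ 1.2 -3.7  1.7] open 8.229056057616616e-06
```

View pics/c15.png

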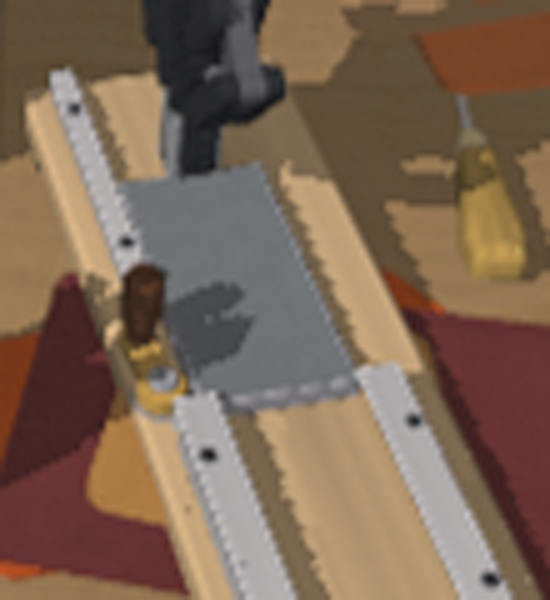

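Request:
apply_moves --rows '[{"offset":[-6,0,0],"turn":0,"gripper":0},{"offset":[-12,0,0],"turn":0,"gripper":0},{"offset":[-18,0,0],"turn":0,"gripper":0},{"offset":[-24,0,0],"turn":0,"gripper":0},{"offset":[-30,0,0],"turn":0,"gripper":0}]'

```text
time_s: 16.35
position: [0.3902, 0.1922, 0.0335]
tcp_rot: [[0.225, -0.0, 0.974], [-0.974, -0.0, 0.225], [0.0, -1.0, -0.0]]
contact_force: [1.8, -3.2, 1.6]
opening: -0.0004
```

```bash
python3 - <<'E'
from mv import *
stt()
snap('side','side16.png')
cv2.imwrite('pics/c16.png',cv2.resize(cv2.imread('pics/side16.png')[170:290,330:440],(550,600),interpolation=2))
E
```

```text
t 16.35 pos [0.3902 0.1922 0.0335] board [-0.4 98.1  5.5] phiB -1.572 F [ 1.8 -3.2  1.6] open -0.00036459762261484405
```

View pics/c16.png

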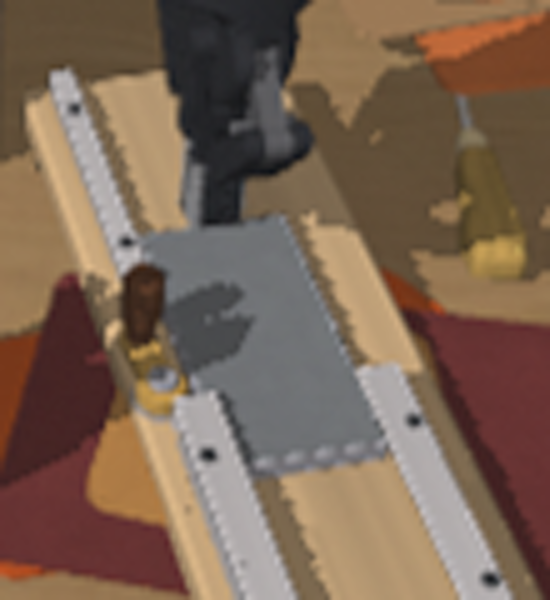

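Request:
apply_moves --rows '[{"offset":[-7,0,0],"turn":0,"gripper":0},{"offset":[-14,0,0],"turn":0,"gripper":0},{"offset":[-21,0,0],"turn":0,"gripper":0},{"offset":[-28,0,0],"turn":0,"gripper":0},{"offset":[-35,0,0],"turn":0,"gripper":0}]'

```text
time_s: 16.9
position: [0.3822, 0.2264, 0.0334]
tcp_rot: [[0.225, -0.0, 0.974], [-0.974, -0.0, 0.225], [-0.0, -1.0, -0.0]]
contact_force: [0.3, -2.5, -0.1]
opening: -0.0
```

Request:
apply_moves --rows '[{"offset":[-7,0,0],"turn":0,"gripper":0},{"offset":[-14,0,0],"turn":0,"gripper":0},{"offset":[-21,0,0],"turn":0,"gripper":0},{"offset":[-28,0,0],"turn":0,"gripper":0},{"offset":[-35,0,0],"turn":0,"gripper":0}]'

```text
time_s: 17.4
position: [0.3743, 0.2604, 0.0334]
tcp_rot: [[0.225, -0.0, 0.974], [-0.974, -0.0, 0.225], [-0.0, -1.0, -0.0]]
contact_force: [-0.4, -3.3, -1.1]
opening: -0.0004
```

```bash
python3 - <<'E'
from mv import *
stt()
snap('side','side17.png')
cv2.imwrite('pics/c17.png',cv2.resize(cv2.imread('pics/side17.png')[190:320,330:450],(550,600),interpolation=2))
E
```

```text
t 17.4 pos [0.3743 0.2604 0.0334] board [ -0.4 168.2   5.4] phiB -1.572 F [-0.4 -3.3 -1.1] open -0.0003735725814882762
```

View pics/c17.png

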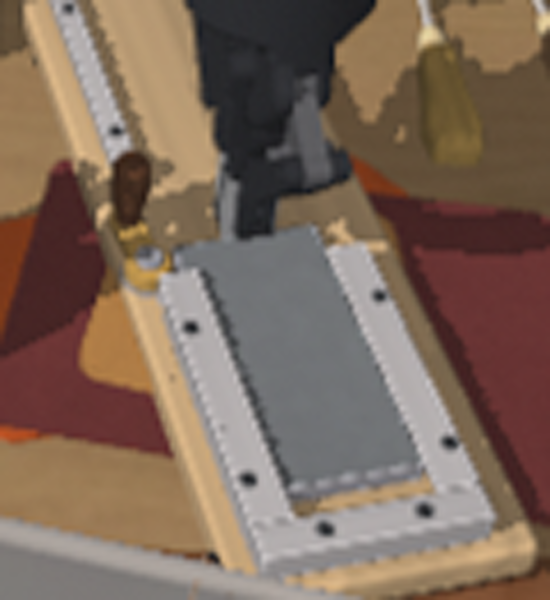

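About 10 mm remain; going slowly with force checks.

Request:
apply_moves --rows '[{"offset":[-3,0,0],"turn":0,"gripper":0},{"offset":[-6,0,0],"turn":0,"gripper":0},{"offset":[-8,0,0],"turn":0,"gripper":0},{"offset":[-8,0,0],"turn":0,"gripper":0}]'

```text
time_s: 17.85
position: [0.3727, 0.2679, 0.0335]
tcp_rot: [[0.225, -0.0, 0.974], [-0.974, 0.0, 0.225], [-0.0, -1.0, -0.0]]
contact_force: [-0.6, -1.1, -0.8]
opening: -0.0001
```

Request:
apply_moves --rows '[{"offset":[-1,0,0],"turn":0,"gripper":0},{"offset":[-2,0,0],"turn":0,"gripper":0},{"offset":[-2,0,0],"turn":0,"gripper":0}]'

```text
time_s: 18.15
position: [0.3724, 0.2696, 0.0335]
tcp_rot: [[0.225, -0.0, 0.974], [-0.974, 0.0, 0.225], [-0.0, -1.0, 0.0]]
contact_force: [0.2, -3.0, 0.2]
opening: -0.0002
```

```bash
python3 - <<'E'
from mv import *
stt()
E
```

```text
t 18.15 pos [0.3724 0.2696 0.0335] board [ -0.2 177.6   5.5] phiB -1.572 F [ 0.2 -3.   0.2] open -0.0001608948862723548
```

Request:
apply_moves --rows '[{"offset":[-1,0,0],"turn":0,"gripper":0},{"offset":[-2,0,0],"turn":0,"gripper":0},{"offset":[-2,0,0],"turn":0,"gripper":0}]'

```text
time_s: 18.45
position: [0.3719, 0.2717, 0.0335]
tcp_rot: [[0.225, -0.0, 0.974], [-0.974, 0.0, 0.225], [-0.0, -1.0, 0.0]]
contact_force: [1.0, -2.8, 0.3]
opening: -0.0001
```

Request:
apply_moves --rows '[{"offset":[-1,0,0],"turn":0,"gripper":0},{"offset":[-1,0,0],"turn":0,"gripper":0}]'

```text
time_s: 18.65
position: [0.3716, 0.2727, 0.0335]
tcp_rot: [[0.225, -0.0, 0.974], [-0.974, 0.0, 0.225], [-0.0, -1.0, -0.0]]
contact_force: [0.4, -2.5, -0.4]
opening: 0.0
```

Request:
apply_moves --rows '[{"offset":[-1,0,0],"turn":0,"gripper":0},{"offset":[-1,0,0],"turn":0,"gripper":0}]'

```text
time_s: 18.85
position: [0.3714, 0.2737, 0.0335]
tcp_rot: [[0.225, -0.0, 0.974], [-0.974, 0.0, 0.225], [-0.0, -1.0, 0.0]]
contact_force: [-0.5, -2.4, -0.0]
opening: 0.0004
```

```bash
python3 - <<'E'
from mv import *
stt()
snap('side','side18.png')
cv2.imwrite('pics/c18.png',cv2.resize(cv2.imread('pics/side18.png')[230:320,360:440],(530,600),interpolation=2))
E
```

```text
t 18.85 pos [0.3714 0.2737 0.0335] board [ -0.3 181.7   5.5] phiB -1.572 F [-0.5 -2.4 -0. ] open 0.00036782029305771334
```

View pics/c18.png

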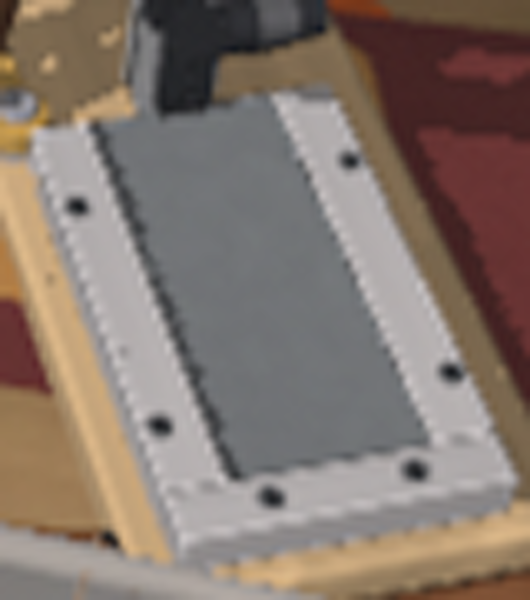

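Nearly there; keep pushing until the force rises at the stop.

Request:
apply_moves --rows '[{"offset":[-1,0,0],"turn":0,"gripper":0},{"offset":[-1,0,0],"turn":0,"gripper":0}]'

```text
time_s: 19.1
position: [0.3712, 0.2746, 0.0335]
tcp_rot: [[0.225, 0.0, 0.974], [-0.974, 0.0, 0.225], [-0.0, -1.0, 0.0]]
contact_force: [0.1, -2.0, -0.1]
opening: 0.0004
```

Request:
apply_moves --rows '[{"offset":[-1,0,0],"turn":0,"gripper":0},{"offset":[-1,0,0],"turn":0,"gripper":0}]'

```text
time_s: 19.3
position: [0.3712, 0.2748, 0.0335]
tcp_rot: [[0.226, 0.0, 0.974], [-0.974, -0.002, 0.226], [0.002, -1.0, -0.0]]
contact_force: [2.1, -6.2, 0.7]
opening: -0.0
```

Request:
apply_moves --rows '[{"offset":[-1,0,0],"turn":0,"gripper":0},{"offset":[-1,0,0],"turn":0,"gripper":0}]'

```text
time_s: 19.5
position: [0.3711, 0.275, 0.0335]
tcp_rot: [[0.226, 0.0, 0.974], [-0.974, -0.004, 0.226], [0.004, -1.0, -0.001]]
contact_force: [1.8, -11.7, 2.3]
opening: -0.0002
```

```bash
python3 - <<'E'
from mv import *
stt()
E
```

```text
t 19.5 pos [0.3711 0.275  0.0335] board [ -0.3 183.1   5.5] phiB -1.571 F [  1.8 -11.7   2.3] open -0.00018431231291173844
```

Request:
apply_moves --rows '[{"offset":[8,0,0],"turn":0,"gripper":0},{"offset":[20,-5,0],"turn":0,"gripper":0},{"offset":[25,-45,0],"turn":-0.1,"gripper":10},{"offset":[25,-85,10],"turn":-0.24,"gripper":20},{"offset":[24,-85,25],"turn":-0.38,"gripper":26}]'

```text
time_s: 20.0
position: [0.4046, 0.2598, 0.1249]
tcp_rot: [[0.575, 0.011, 0.818], [-0.818, 0.005, 0.574], [0.002, -1.0, 0.012]]
contact_force: [0.8, -0.1, 0.4]
opening: 0.0258
```

```bash
python3 - <<'E'
from mv import *
stt();go(b2w(43.3,160,90),A+.05)
E
```

```text
t 20.0 pos [0.4046 0.2598 0.1249] board [ 28.9 160.7  96.9] phiB -1.187 F [ 0.8 -0.1  0.4] open 0.025758693849647702
off [ 6.  7. 13.] turn -1.237
```

Request:
apply_moves --rows '[{"offset":[3,0,6],"turn":-0.14,"gripper":26},{"offset":[6,0,11],"turn":-0.28,"gripper":26},{"offset":[6,0,11],"turn":-0.42,"gripper":26},{"offset":[6,0,11],"turn":-0.56,"gripper":26},{"offset":[6,0,11],"turn":-0.7,"gripper":26}]'

```text
time_s: 20.5
position: [0.4132, 0.2598, 0.119]
tcp_rot: [[0.967, 0.0, 0.256], [-0.256, 0.001, 0.967], [0.0, -1.0, 0.001]]
contact_force: [0.8, 0.6, 0.8]
opening: 0.026
```

Request:
apply_moves --rows '[{"offset":[0,0,0],"turn":-0.14,"gripper":28},{"offset":[0,0,0],"turn":-0.28,"gripper":28},{"offset":[0,0,0],"turn":-0.42,"gripper":28},{"offset":[0,0,0],"turn":-0.53,"gripper":28},{"offset":[0,0,0],"turn":-0.53,"gripper":28}]'

```text
time_s: 21.0
position: [0.4132, 0.2598, 0.1189]
tcp_rot: [[0.965, 0.0, -0.262], [0.262, 0.001, 0.965], [0.001, -1.0, 0.001]]
contact_force: [0.0, -0.3, -0.6]
opening: 0.0279
```

```bash
python3 - <<'E'
from mv import *
stt();go(b2w(43.3,160,22),A+.05)
snap('side','side19.png')
cv2.imwrite('pics/c19.png',cv2.resize(cv2.imread('pics/side19.png')[170:320,330:450],(480,600),interpolation=2))
E
```

```text
t 21.0 pos [0.4132 0.2598 0.1189] board [ 37.3 158.8  90.9] phiB 0.037 F [ 0.  -0.3 -0.6] open 0.027917904268964615
off [ 6.  68.9  0.9] turn -0.013
```

View pics/c19.png

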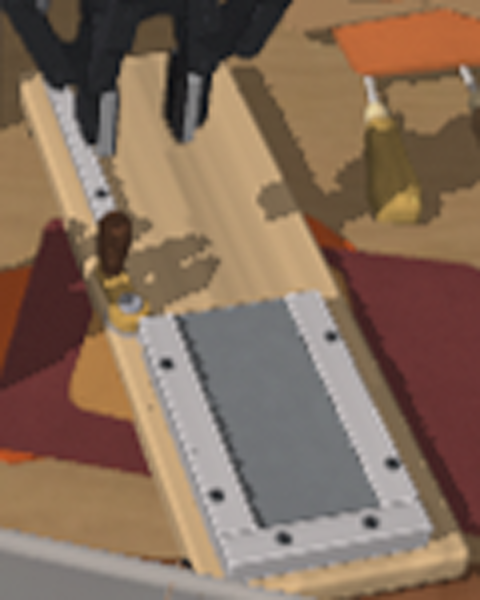

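Request:
apply_moves --rows '[{"offset":[6.5,0,1],"turn":-0.013,"gripper":30},{"offset":[6.5,20,1],"turn":-0.013,"gripper":30},{"offset":[6.5,40,1],"turn":-0.013,"gripper":30},{"offset":[6.5,40,1],"turn":-0.013,"gripper":30}]'

```text
time_s: 21.45
position: [0.4174, 0.2621, 0.0761]
tcp_rot: [[0.962, -0.005, -0.274], [0.274, -0.002, 0.962], [-0.005, -1.0, -0.0]]
contact_force: [-0.4, -0.4, -0.2]
opening: 0.0299
```

```bash
python3 - <<'E'
from mv import *
stt()
snap('side','side20.png')
cv2.imwrite('pics/c20.png',cv2.resize(cv2.imread('pics/side20.png')[180:270,320:400],(530,600),interpolation=2))
E
```

```text
t 21.45 pos [0.4174 0.2621 0.0761] board [ 41.9 160.   48.1] phiB 0.05 F [-0.4 -0.4 -0.2] open 0.029899964341751857
```

View pics/c20.png

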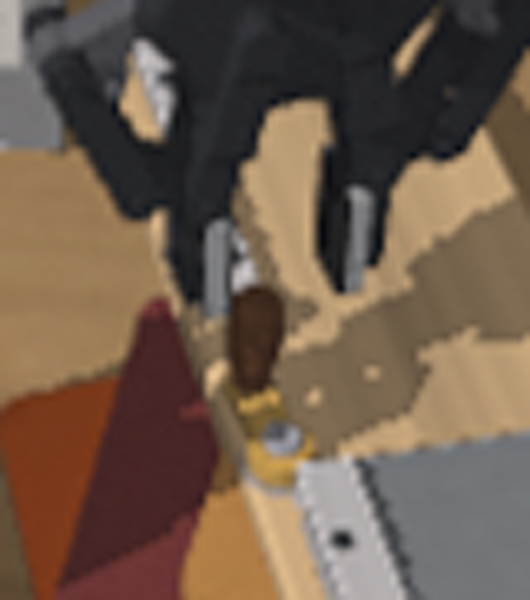

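```bash
python3 - <<'E'
from mv import *
s=dict(np.load('/tmp/side.npz'));z=6.625
f=lambda p:((proj(s,p)-[320,180]+.5)*z).round(0)
st=robot.get_state()
print('tcp',f(st['position']))
for x in (42,45,48): print(x,f(b2w(x,159,42)),f(b2w(x,159,48)))
print(w2b(pt(s,320+258/z-.5,180+300/z-.5,.07)))
E
```

```text
tcp [272. 283.]
42 [273. 300.] [274. 284.]
45 [262. 301.] [263. 285.]
48 [251. 303.] [252. 287.]
[ 45.9434 158.3154  42.    ]
```

Request:
apply_moves --rows '[{"offset":[4,0,0],"turn":0,"gripper":36},{"offset":[4.5,0,0],"turn":0,"gripper":36},{"offset":[4.5,12,0],"turn":0,"gripper":36},{"offset":[4.5,24,0],"turn":0,"gripper":36},{"offset":[4.5,24,0],"turn":0,"gripper":30}]'

```text
time_s: 22.0
position: [0.4215, 0.2633, 0.0522]
tcp_rot: [[0.961, -0.004, -0.275], [0.275, -0.001, 0.961], [-0.005, -1.0, -0.0]]
contact_force: [-0.8, -0.0, -0.7]
opening: 0.0304
```

Request:
apply_moves --rows '[{"offset":[0,0,0],"turn":0,"gripper":26},{"offset":[0,0,0],"turn":0,"gripper":22},{"offset":[0,0,0],"turn":0,"gripper":20}]'

```text
time_s: 22.3
position: [0.4221, 0.2636, 0.0543]
tcp_rot: [[0.961, -0.003, -0.276], [0.276, -0.001, 0.961], [-0.003, -1.0, -0.0]]
contact_force: [-4.1, -2.7, 2.0]
opening: 0.0202
```

```bash
python3 - <<'E'
from mv import *
stt()
snap('side','side21.png')
cv2.imwrite('pics/c21.png',cv2.resize(cv2.imread('pics/side21.png')[180:270,320:400],(530,600),interpolation=2))
E
```

```text
t 22.3 pos [0.4221 0.2636 0.0543] board [ 46.9 160.5  26.3] phiB 0.051 F [-4.1 -2.7  2. ] open 0.02024564556397565
```

View pics/c21.png

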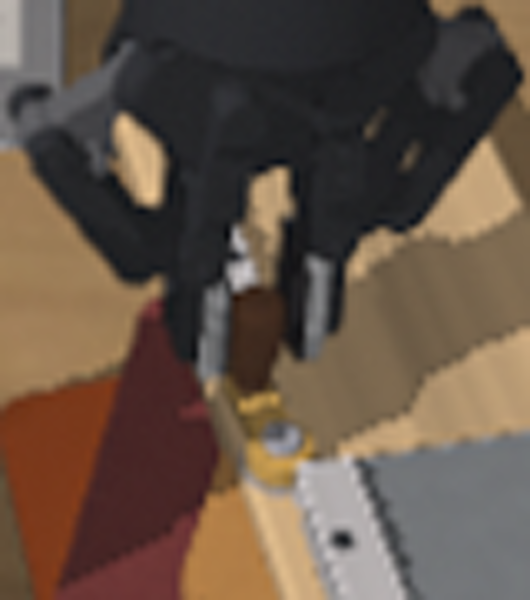

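```bash
cat > arc.py <<'E'
from mv import *
def arc(ths,piv=(43.0,181.5),r=22.):
    st=robot.get_state();R=st['tcp_rot'];f0=np.arctan2(R[1,0],R[0,0])
    for th in ths:
        p=b2w(piv[0]-r*np.cos(th),piv[1]-r*np.sin(th),24)
        print(th,(R.T@(p-st['position'])*1e3).round(1).tolist(),round(f0-(A-np.pi/2+th),3))
E
python3 -c "
from arc import *
stt();arc([1.55,1.42,1.29,1.16,1.03])"
```

```text
t 22.35 pos [0.4221 0.2636 0.0543] board [ 46.8 160.5  26.3] phiB 0.051 F [-5.  -2.   1.7] open 0.019463952764124368
1.55 [-4.3, 2.3, -0.7] 0.072
1.42 [-7.2, 2.3, -0.4] 0.202
1.29 [-9.9, 2.3, 0.4] 0.332
1.16 [-12.6, 2.3, 1.5] 0.462
1.03 [-15.0, 2.3, 2.9] 0.592
```

Request:
apply_moves --rows '[{"offset":[-4.3,1,-0.7],"turn":0.07,"gripper":20},{"offset":[-7.2,1,-0.4],"turn":0.2,"gripper":20},{"offset":[-9.9,1,0.4],"turn":0.33,"gripper":20},{"offset":[-12.6,1,1.5],"turn":0.46,"gripper":20},{"offset":[-15,1,2.9],"turn":0.59,"gripper":20}]'

```text
time_s: 22.85
position: [0.4095, 0.2624, 0.0542]
tcp_rot: [[0.95, 0.004, 0.311], [-0.311, -0.0, 0.95], [0.004, -1.0, 0.001]]
contact_force: [1.9, -3.2, -0.4]
opening: 0.0202
```

```bash
python3 -c "
from arc import *
stt();arc([.9,.77,.64,.51,.38])"
```

```text
t 22.85 pos [0.4095 0.2624 0.0542] board [ 34.3 162.2  26.2] phiB -0.544 F [ 1.9 -3.2 -0.4] open 0.020165873975242807
0.9 [-5.3, 2.2, -0.8] 0.127
0.77 [-8.1, 2.2, -0.2] 0.257
0.64 [-10.8, 2.2, 0.7] 0.387
0.51 [-13.4, 2.2, 1.9] 0.517
0.38 [-15.8, 2.2, 3.5] 0.647
```

Request:
apply_moves --rows '[{"offset":[-5.3,2,-0.8],"turn":0.13,"gripper":20},{"offset":[-8.1,2,-0.2],"turn":0.26,"gripper":20},{"offset":[-10.8,2,0.7],"turn":0.39,"gripper":20},{"offset":[-13.4,2,1.9],"turn":0.52,"gripper":20},{"offset":[-15.8,2,3.5],"turn":0.65,"gripper":20}]'

```text
time_s: 23.35
position: [0.3955, 0.271, 0.0525]
tcp_rot: [[0.568, 0.004, 0.823], [-0.823, 0.001, 0.568], [0.002, -1.0, 0.003]]
contact_force: [2.2, -1.3, 0.0]
opening: 0.0199
```

```bash
python3 -c "
from arc import *
stt();arc([.25,.12,0,-.08])"
```

```text
t 23.35 pos [0.3955 0.271  0.0525] board [ 22.6 173.7  24.5] phiB -1.194 F [ 2.2 -1.3  0. ] open 0.019910977470895378
0.25 [-2.5, 0.5, 0.0] 0.126
0.12 [-5.3, 0.5, 0.6] 0.256
0 [-7.8, 0.5, 1.4] 0.376
-0.08 [-9.5, 0.5, 2.1] 0.456
```

Request:
apply_moves --rows '[{"offset":[-2.5,0,0],"turn":0.13,"gripper":20},{"offset":[-5.3,0,0.6],"turn":0.26,"gripper":20},{"offset":[-7.8,0,1.4],"turn":0.38,"gripper":20},{"offset":[-9.5,0,2.1],"turn":0.38,"gripper":20},{"offset":[-9.5,0,2.1],"turn":0.38,"gripper":20}]'

```text
time_s: 23.85
position: [0.3911, 0.28, 0.052]
tcp_rot: [[0.231, 0.002, 0.973], [-0.973, 0.0, 0.231], [0.0, -1.0, 0.002]]
contact_force: [0.6, -1.5, 1.9]
opening: 0.02
```

Request:
apply_moves --rows '[{"offset":[-1,0,0],"turn":0,"gripper":20},{"offset":[-1,0,0],"turn":0,"gripper":20}]'

```text
time_s: 24.05
position: [0.3911, 0.2802, 0.052]
tcp_rot: [[0.23, 0.002, 0.973], [-0.973, -0.001, 0.23], [0.002, -1.0, 0.001]]
contact_force: [1.6, -5.2, 3.8]
opening: 0.0199
```

```bash
python3 - <<'E'
from mv import *
stt()
snap('side','side22.png')
cv2.imwrite('pics/c22.png',cv2.resize(cv2.imread('pics/side22.png')[190:290,330:430],(600,600),interpolation=2))
E
```

```text
t 24.05 pos [0.3911 0.2802 0.052 ] board [ 20.3 183.6  24. ] phiB -1.567 F [ 1.6 -5.2  3.8] open 0.019917928103248675
```

View pics/c22.png

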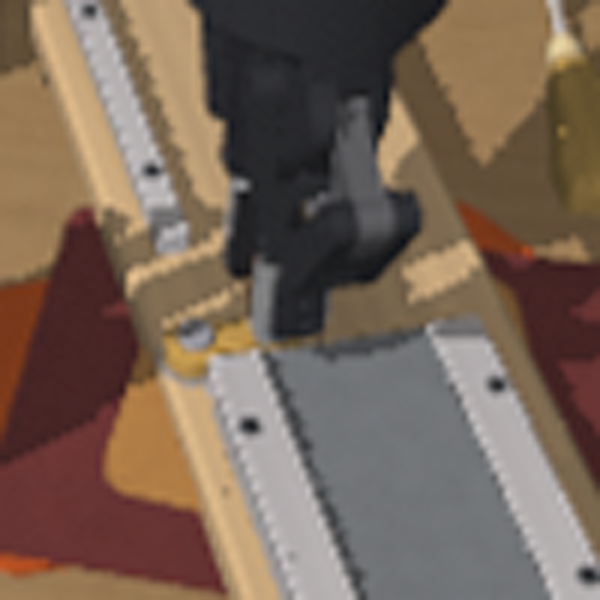

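Request:
apply_moves --rows '[{"offset":[-0.8,0,0],"turn":0,"gripper":20},{"offset":[-0.8,0,0],"turn":0,"gripper":20}]'

```text
time_s: 24.3
position: [0.391, 0.2803, 0.052]
tcp_rot: [[0.23, 0.002, 0.973], [-0.973, -0.003, 0.23], [0.003, -1.0, 0.001]]
contact_force: [1.6, -8.5, 3.6]
opening: 0.0198
```

Request:
apply_moves --rows '[{"offset":[2,0,0],"turn":0,"gripper":22},{"offset":[3,-10,0],"turn":0,"gripper":24},{"offset":[3,-45,0],"turn":0,"gripper":24},{"offset":[3,-90,0],"turn":0,"gripper":24},{"offset":[50,-120,-30],"turn":0,"gripper":24}]'

```text
time_s: 24.8
position: [0.3789, 0.2394, 0.1705]
tcp_rot: [[0.232, 0.008, 0.973], [-0.973, 0.004, 0.232], [-0.002, -1.0, 0.008]]
contact_force: [1.0, -0.7, 1.2]
opening: 0.0242
```

Request:
apply_moves --rows '[{"offset":[40,-20,-10],"turn":0,"gripper":24},{"offset":[80,-40,-20],"turn":0,"gripper":24},{"offset":[120,-40,-20],"turn":0,"gripper":24},{"offset":[150,-40,0],"turn":0,"gripper":24},{"offset":[180,-40,10],"turn":0,"gripper":24}]'

```text
time_s: 25.3
position: [0.4279, 0.0629, 0.2064]
tcp_rot: [[0.228, 0.003, 0.974], [-0.974, 0.001, 0.228], [0.0, -1.0, 0.003]]
contact_force: [0.8, 0.8, -0.2]
opening: 0.0238
```

```bash
python3 - <<'E'
from mv import *
stt()
snap('side','side23.png');snap('top','top23.png')
cv2.imwrite('pics/c23.png',cv2.resize(cv2.imread('pics/side23.png')[210:320,340:450],(600,600),interpolation=2))
cv2.imwrite('pics/c23t.png',cv2.resize(cv2.imread('pics/top23.png')[190:300,200:365],None,fx=4.8,fy=4.8,interpolation=2))
E
```

```text
t 25.3 pos [0.4279 0.0629 0.2064] board [  7.  -36.4 178.4] phiB -1.569 F [ 0.8  0.8 -0.2] open 0.02377629908027998
```

View pics/c23.png

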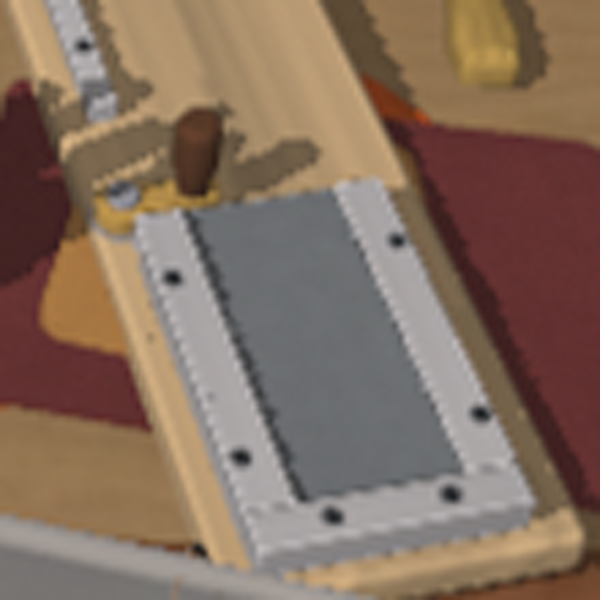

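View pics/c23t.png

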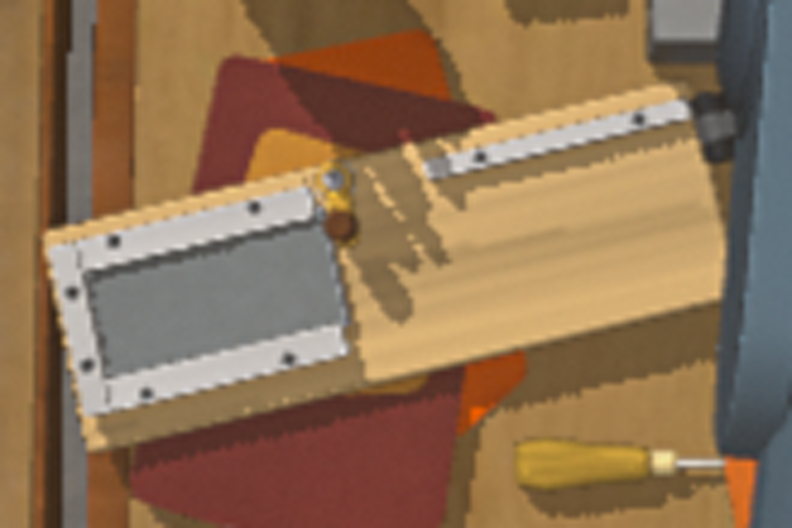

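View pics/top23.png

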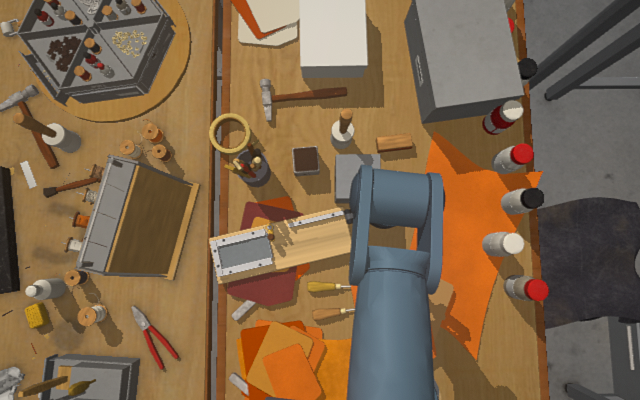

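Request:
apply_moves --rows '[{"offset":[0,0,0],"turn":0,"gripper":24},{"offset":[0,0,0],"turn":0,"gripper":24}]'

```text
time_s: 25.6
position: [0.4263, 0.0648, 0.2052]
tcp_rot: [[0.229, -0.0, 0.973], [-0.973, 0.0, 0.229], [-0.001, -1.0, -0.0]]
contact_force: [-0.2, -0.2, 0.6]
opening: 0.0239
```

```bash
python3 - <<'E'
from mv import *
stt(); print(robot.job_done())
E
```

```text
t 25.6 pos [0.4263 0.0648 0.2052] board [  6.  -34.1 177.2] phiB -1.568 F [-0.2 -0.2  0.6] open 0.023855397663766768
the job is handed in; nothing more can be done
None
```

The plate is fully home against the end stop with the keeper shut behind it, and I handed the job in at 25.6 s. I did it in the order asked:
1. I swung the keeper open to its end of travel.
2. I squared the plate against the fence and pushed it under the rails.
3. I swung the keeper shut.

**Last checks:**
- **Plate:** it stopped moving at the end stop as the push force climbed to about 12 N. Both cameras show no gap there.
- **Keeper:** it met its shut stop with the force rising to 8.5 N. The knob is back at its starting pixel, about (340, 222) in the zoomed top view.
- **Other objects:** the press weight and sanding block look unmoved. The arm hid the crepe rubber in the last picture, so I could not check it, though I never worked near it.
- **Robot:** it was clear of everything, and the force reading was near zero.

**What went wrong or disagreed:**
- **Force limit:** about 14.5 to 15 s in, the fingertips rubbed on the board. They reach about 3 mm lower than I assumed. Individual force readings reached about 33 N, and the total was about 41 N at the worst reading. That was on the fingertips, not the arm or gripper body. I raised the tool and carried on.
- **Board position:** my estimate along the slide direction was about 1.5 mm off, so I judged "home" and "shut" by contact force and pictures.

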